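Reload the drilling jig

TASK

Reload the drilling jig on the joinery bench: slide its jaw fully open, lift the finished plate off the pins and lay it flat in the plywood tray. Then stack all the beech blanks that lie on the bench over the two locating pins, and after them the aluminium drill template on top, each one down flush on the one below; last, slide the jaw closed against the stack. Leave the tape measure and the pencil beside them where they are.

Things in the scene. Friction and masses are not known exactly. Their poses are not given: they have to be found in the camera images.
- jig: Drilling jig screwed to the bench, immovable. Origin on the bench top midway between the two pins; y is its long direction, from end stop to sliding jaw; x across, z up. Dark steel base 90 mm (x) by 300 mm (y from -100 to +200), 12 mm high, under a raised steel seat 50 by 134 mm. A guide-rod block at y = 187 mm is 70 mm wide and 48 mm high.
- jig_seat (a point): Centre of the seat's top face, 24 mm above the bench, where the underside of the lowest plate rests. Axes as the jig's. Plates lie with their 140 mm side along the jig's y, overhanging the seat by 3 mm at each long side.
- pin_a (a point): Tip of the steel locating pin at y = -45 mm of the jig: 12 mm across, straight from the seat to 82 mm above the bench, then a bullet nose to this tip at 92 mm.
- pin_b (a point): Tip of the other locating pin, at y = +45 mm of the jig, same size.
- end_stop (a point): Top middle of the inner face of the fixed grey end stop: at y = -71 mm of the jig, 60 mm above the bench; the stop is 70 mm wide (x) and 22 mm thick.
- jaw (a joint): Opening of the grey sliding jaw, m: 0 to 0.060 (hard stops), growing along the jig's +y, away from the pins. Its clamping face is at y = 68 mm + this value, so 0.001 to 0.003 is closed on 140 mm plates, 0.060 fully open. Jaw 70 mm wide (x), 40 mm thick, top 60 mm above the bench. Stiff: about 4 N friction plus 8 N per m/s; stays where left.
- jaw_knob (a point): Centre of the round black knob on top of the jaw: 26 mm across, 40 mm tall, from 70 to 110 mm above the bench, this point at 90 mm; it moves with the jaw, at y = 96 mm + the jaw value in the jig's frame.
- finished: The drilled, finished beech plate: Plate 56 mm (x) by 140 mm (y) by 12 mm thick (z), two through holes 14 mm across at y = -45 and +45 mm on its long centre line, and a bore 28 mm across through the middle. Origin at the very centre, half-way through the thickness. Both faces and both ends are alike. At the start it sits on the jig's pins, flat on the seat, between end stop and jaw. About 60 g.
- template: Aluminium drill template. Plate 56 mm (x) by 140 mm (y) by 8 mm thick (z), two through holes 14 mm across at y = -45 and +45 mm on its long centre line, and a bore 28 mm across through the middle. Origin at the very centre, half-way through the thickness. Both faces and both ends are alike. Lies flat on the bench at the start. About 160 g.
- tray: Open plywood tray for finished plates, fixed on the bench, 175 mm (x) by 210 mm (y), rim 30 mm above the bench, walls 6 mm. Origin at the centre of its underside, z up.
- tray_in (a point): Centre of the tray's inner floor, 6 mm above the bench. The space inside is 163 mm (x) by 198 mm (y), 24 mm deep.
- blank1: Beech blank, one of two to four lying flat on the bench (None if this one is absent). Plate 56 mm (x) by 140 mm (y) by 12 mm thick (z), two through holes 14 mm across at y = -45 and +45 mm on its long centre line and no bore in the middle. Origin at the very centre, half-way through the thickness. Both faces and both ends are alike. About 65 g.
- blank2: Beech blank, one of two to four lying flat on the bench (None if this one is absent). Plate 56 mm (x) by 140 mm (y) by 12 mm thick (z), two through holes 14 mm across at y = -45 and +45 mm on its long centre line and no bore in the middle. Origin at the very centre, half-way through the thickness. Both faces and both ends are alike. About 65 g.
- blank3: Beech blank, one of two to four lying flat on the bench (None if this one is absent). Plate 56 mm (x) by 140 mm (y) by 12 mm thick (z), two through holes 14 mm across at y = -45 and +45 mm on its long centre line and no bore in the middle. Origin at the very centre, half-way through the thickness. Both faces and both ends are alike. About 65 g.
- blank4: Beech blank, one of two to four lying flat on the bench (None if this one is absent). Plate 56 mm (x) by 140 mm (y) by 12 mm thick (z), two through holes 14 mm across at y = -45 and +45 mm on its long centre line and no bore in the middle. Origin at the very centre, half-way through the thickness. Both faces and both ends are alike. About 65 g.
- pencil: Flat carpenter's pencil, 170 mm long (y), 7 mm high. Not part of the job; origin at the centre of its underside.
- tape: Black tape measure, 30 by 66 mm, 62 mm tall. Not part of the job; origin at the centre of its underside.
There are look-alikes about, which are no part of the job. What is shaped like the blank1 but black is not meant. Of the things shaped like the template, the aluminium one is meant.

How it is judged:
On the way, in this order (a step that is already met when the one before it is completed fails the run):
1. the jaw is slid fully open while the finished plate is still on the pins (value of joint jaw above 0.05 m and horizontal distance between finished and jig_seat below 0.004 m and z of finished in the frame of jig_seat below 0.01 m), for 0.2 s.
2. the finished plate lies flat in the tray (horizontal distance between finished and tray_in below 0.07 m and z of finished in the frame of tray_in below 0.01 m and angle between the z axis of finished and the z axis of tray, either way round below 0.08 rad and linear speed of finished below 0.01 m/s), for 0.3 s.
3. all blanks are stacked flat over the two pins, before the template (horizontal distance between each of blank1, blank2, blank3, blank4 and jig_seat below 0.003 m and angle between the y axis of each of blank1, blank2, blank3, blank4 and the y axis of jig, either way round below 0.04 rad and angle between the z axis of each of blank1, blank2, blank3, blank4 and the z axis of jig, either way round below 0.025 rad and (z of blank1 in the frame of jig_seat between 0.004 and 0.008 m or z of blank1 in the frame of jig_seat between 0.016 and 0.02 m or z of blank1 in the frame of jig_seat between 0.028 and 0.032 m or z of blank1 in the frame of jig_seat between 0.04 and 0.044 m) and (z of blank2 in the frame of jig_seat between 0.004 and 0.008 m or z of blank2 in the frame of jig_seat between 0.016 and 0.02 m or z of blank2 in the frame of jig_seat between 0.028 and 0.032 m or z of blank2 in the frame of jig_seat between 0.04 and 0.044 m) and (z of blank3 in the frame of jig_seat between 0.004 and 0.008 m or z of blank3 in the frame of jig_seat between 0.016 and 0.02 m or z of blank3 in the frame of jig_seat between 0.028 and 0.032 m or z of blank3 in the frame of jig_seat between 0.04 and 0.044 m) and (z of blank4 in the frame of jig_seat between 0.004 and 0.008 m or z of blank4 in the frame of jig_seat between 0.016 and 0.02 m or z of blank4 in the frame of jig_seat between 0.028 and 0.032 m or z of blank4 in the frame of jig_seat between 0.04 and 0.044 m) and horizontal distance between template and jig_seat above 0.05 m), for 0.2 s.
4. the template lies flush on top of the stack, over the same pins, the jaw still open (horizontal distance between each of blank1, blank2, blank3, blank4, template and jig_seat below 0.003 m and angle between the y axis of each of blank1, blank2, blank3, blank4, template and the y axis of jig, either way round below 0.04 rad and angle between the z axis of each of blank1, blank2, blank3, blank4, template and the z axis of jig, either way round below 0.025 rad and (z of blank1 in the frame of jig_seat between 0.004 and 0.008 m or z of blank1 in the frame of jig_seat between 0.016 and 0.02 m or z of blank1 in the frame of jig_seat between 0.028 and 0.032 m or z of blank1 in the frame of jig_seat between 0.04 and 0.044 m) and (z of blank2 in the frame of jig_seat between 0.004 and 0.008 m or z of blank2 in the frame of jig_seat between 0.016 and 0.02 m or z of blank2 in the frame of jig_seat between 0.028 and 0.032 m or z of blank2 in the frame of jig_seat between 0.04 and 0.044 m) and (z of blank3 in the frame of jig_seat between 0.004 and 0.008 m or z of blank3 in the frame of jig_seat between 0.016 and 0.02 m or z of blank3 in the frame of jig_seat between 0.028 and 0.032 m or z of blank3 in the frame of jig_seat between 0.04 and 0.044 m) and (z of blank4 in the frame of jig_seat between 0.004 and 0.008 m or z of blank4 in the frame of jig_seat between 0.016 and 0.02 m or z of blank4 in the frame of jig_seat between 0.028 and 0.032 m or z of blank4 in the frame of jig_seat between 0.04 and 0.044 m) and (z of template in the frame of jig_seat between 0.026 and 0.03 m or z of template in the frame of jig_seat between 0.038 and 0.042 m or z of template in the frame of jig_seat between 0.05 and 0.054 m) and value of joint jaw above 0.01 m), for 0.2 s.
5. the jaw is slid closed against the stack (value of joint jaw below 0.0035 m and horizontal distance between each of blank1, blank2, blank3, blank4, template and jig_seat below 0.003 m and angle between the y axis of each of blank1, blank2, blank3, blank4, template and the y axis of jig, either way round below 0.04 rad and angle between the z axis of each of blank1, blank2, blank3, blank4, template and the z axis of jig, either way round below 0.025 rad and (z of blank1 in the frame of jig_seat between 0.004 and 0.008 m or z of blank1 in the frame of jig_seat between 0.016 and 0.02 m or z of blank1 in the frame of jig_seat between 0.028 and 0.032 m or z of blank1 in the frame of jig_seat between 0.04 and 0.044 m) and (z of blank2 in the frame of jig_seat between 0.004 and 0.008 m or z of blank2 in the frame of jig_seat between 0.016 and 0.02 m or z of blank2 in the frame of jig_seat between 0.028 and 0.032 m or z of blank2 in the frame of jig_seat between 0.04 and 0.044 m) and (z of blank3 in the frame of jig_seat between 0.004 and 0.008 m or z of blank3 in the frame of jig_seat between 0.016 and 0.02 m or z of blank3 in the frame of jig_seat between 0.028 and 0.032 m or z of blank3 in the frame of jig_seat between 0.04 and 0.044 m) and (z of blank4 in the frame of jig_seat between 0.004 and 0.008 m or z of blank4 in the frame of jig_seat between 0.016 and 0.02 m or z of blank4 in the frame of jig_seat between 0.028 and 0.032 m or z of blank4 in the frame of jig_seat between 0.04 and 0.044 m) and (z of template in the frame of jig_seat between 0.026 and 0.03 m or z of template in the frame of jig_seat between 0.038 and 0.042 m or z of template in the frame of jig_seat between 0.05 and 0.054 m)), for 0.2 s.
At the end, for the whole second after the job is handed in: Finished plate flat in the tray; every blank present on the pins (centre within 3 mm of the seat's, 0.04 rad yaw, 0.025 rad tilt), each flush on the one below (2 mm); template likewise on top; jaw below 0.0035 m; all at rest (all of step 2 and all of step 5 and linear speed of each of blank1, blank2, blank3, blank4, template below 0.01 m/s); the robot touches nothing.
It fails at once if the tape measure or the pencil is moved more than 40 mm (distance of any of pencil, tape from where it was at the start of the episode above 0.04 m).
Of blank1, blank2, blank3, blank4 only 2 to 4 are there at a start; the rules pass over those that are not, and their reading is None.
At some moment in a run one of blank1, blank2, blank3, blank4, template may be knocked a few centimetres aside while the robot is not near it.
Once in a run the grip may slacken for a moment while it holds something.
It also fails if it takes over 210 s, if anything falls off the work surface, if the arm or the gripper's body presses on something with over 40 N, if the wrist force passes 120 N, or if a joint passes its speed limit or range.

ROBOT

A 6-joint arm with a two-finger parallel gripper is mounted at the origin on the work surface. World frame = base frame: x ahead of the robot, y to its left, z up, the work surface at z = 0. Lengths are in m, angles in rad, forces in N, time in s.
With the tool pointing down it reaches from about 0.35 to 0.725 m from the base axis. Payload 6 kg.
Tool frame: the origin (TCP) lies midway between the tips of the shut fingers; the grasp point (between the pads) lies robot.grip_depth behind it (robot.grip_depth is the distance from the TCP to the grasp point, in m); z points along the fingers, y is the line along which they close (so a half turn about z gives the same grasp; the last joint's range is limited). The gripper opens to 85 mm and grips with 20 to 120 N. Pads are 22 mm wide; open, the fingers measure 114 mm over their backs; the gripper's body (76 mm by 85 mm) begins 54 mm behind the grasp point. The pads swing forward as they close: fully open they stand 13 mm farther back than shut.
Start: joints at [-0.811, 0.04, 0.085, 0, -1.615, -0.334], TCP at [0.248, -0.546, 0.231] pointing down, gripper open.
Joint ranges: [-2.56, 2.56], [-1.29, 2.01], [-1.08, 1.49], [-3.29, 1.98], [-2.81, -0.18], [-2.99, 2.99]. Speed limits (rad/s): [2.57, 2.57, 3.01, 3.14, 3.14, 3.14].

INTERFACE

Orientations are given as a unit quaternion [x, y, z, w].
In Python, from rig import robot, eyes, spotter gives the robot as it stands.
- The arm moves only by the shell command python3 -m pendant 'ROWS' [OPENING]. ROWS is JSON, a list of rows, each an object with "translation": the shift along the tool's x, y, z in units of 500 mm (1.0 is 500 mm), a list of three; "yaw": the turn about the tool's z in units of pi rad (1.0 is pi rad). In form: [{"translation": [tx, ty, tz], "yaw": yaw}, ...]. A call has 1 to 5 rows; each row is the pose to reach, as a shift and turn from the pose commanded when the call began, along the tool's axes at that moment, turning the shorter way round; what a row does not reach only later rows make up. A row lasts 1/8 s, in which the tool goes at most 62.5 mm and 10.7 degrees, less where a joint would pass 70% of its speed; a pose out of reach is approached as far as the arm can. A call with a number of a shift or a turn outside -1 to 1 is refused whole. A call with a gripper value outside its range is refused whole. OPENING is the gripper command: -1 is shut, 1 is fully open, values between are in proportion, set as the call begins (- or left out, the last holds). The fingers move at their own pace and stop on an object; the grip force is fixed at half the most. Time passes only in rows, so rows that repeat a pose let the fingers close. It gives the time, the measured TCP pose, the force, the opening and the grip force at its end, in the units of the state.
- robot.read_state(): the state, without advancing time (a new reading comes with each control period).
- eyes.capture(name): name is "side" or "top"; returns a dict with "pixels" (480x640x3 uint8, red, green, blue), "intrinsics" (3x3 intrinsics, pixels), "cam_to_world" (4x4, takes a point from camera to world coordinates). Camera axes: x right, y down, z forward; pixel columns grow to the right and rows downward; lengths in m; the calibration is good to about 2 mm. A picture is of the moment at which its call begins. There is no depth.
- robot.hand_in(): hands the job in; it is judged then, once.
Trained networks look in the newest picture that a camera, given by its name, has taken for a name from the list of things; names that differ only in an ending like _2 or _b are one class to them, and where a whole thing is asked for, a point or a joint stands for the part that bears it (a point fixed in the world has none). Each returns a list of dicts, best first, with "confidence" (0 to 1); they miss things now and then, are a little off and sometimes report something else, mostly with a low value. They report only what shows in the picture. A call takes as long as a camera call. They do not tell look-alikes from the thing itself.
- spotter.masks_of(name, camera): "mask" (480x640 bool, what is visible of it) and "centre" ([column, row] in pixels, amid what is visible of it).
- spotter.mark_of(name, camera): "centre" ([column, row] in pixels: a listed point, or the origin of a listed thing).
The state is a dict: "time": time; "joints": joint angles; "qvel": joint speeds; "joint_torque": joint torques, N m; "ee_pos": TCP position; "eef_rot": TCP orientation; "ft_force": force on the tool from outside, world axes, zero at the start; "torque": the same for the moment, N m; "width": finger opening in m; "finger_force": force on a finger pad.
Only numpy, scipy, OpenCV 4.12 (cv2) and the standard library are available. Lean on these libraries where they do the work, as an engineer would, in place of code of your own. Each camera call takes 0.05 s, during which the arm holds its last target. There are 200 camera calls.

## Working session

There is one attempt and no reset: what is moved stays moved. The work goes in short steps, Python scripts to look and compute and a shell command to move; the robot and the scene stay as the last step left them, time stands still between calls to the robot, and variables do not carry over. Pictures are saved under pics/ and viewed, at most 14 in all, crops included, and the job is handed in when it is done.

```bash
ls; mkdir -p pics
python3 - <<'E'
from rig import robot, eyes, spotter
import cv2
print(robot.read_state(), robot.grip_depth)
for c in("top","side"):
    p=eyes.capture(c); cv2.imwrite(f"pics/{c}0.png",p["pixels"][:,:,::-1]); print(p["intrinsics"],p["cam_to_world"])
E
```

```text
pics
{'time': 0.0, 'joints': array([-8.11300922e-01,  4.08488527e-02,  8.37869761e-02, -4.96829205e-04,
       -1.61551607e+00, -3.33679840e-01]), 'qvel': array([ 0.00057099,  0.00047743,  0.00035118,  0.0006991 ,  0.00103195,
       -0.00178452]), 'joint_torque': array([ 5.80136730e-04, -3.68195701e+01,  3.47411978e+01,  6.93267748e+00,
       -5.51649369e-03, -2.56957003e-05]), 'ee_pos': array([ 0.24776809, -0.54607817,  0.23023827]), 'eef_rot': array([-2.11313464e-01,  9.77417907e-01,  8.90019190e-04, -2.51004263e-04]), 'ft_force': array([ 0.28476633,  0.80569594, -0.07081611]), 'torque': array([-0.01430456,  0.02100455, -0.0161473 ]), 'finger_force': 0.0, 'width': 0.08544274578276763} 0.0187
[[531.85054283   0.         321.75565001]
 [  0.         531.85054283 235.22315253]
 [  0.           0.           1.        ]] [[ 0.02644352 -0.99676153  0.07594204  0.33829706]
 [-0.99963371 -0.02680445 -0.00373713 -0.03797033]
 [ 0.00576061 -0.0758154  -0.99710523  1.56310706]
 [ 0.          0.          0.          1.        ]]
[[540.0566712    0.         320.88467696]
 [  0.         540.0566712  234.6368316 ]
 [  0.           0.           1.        ]] [[ 0.9891857  -0.10237511  0.10502847  0.32837117]
 [-0.14581721 -0.76348813  0.62914483 -0.88096084]
 [ 0.01577921 -0.63765603 -0.77015959  1.13139265]
 [ 0.          0.          0.          1.        ]]
```

View pics/top0.png

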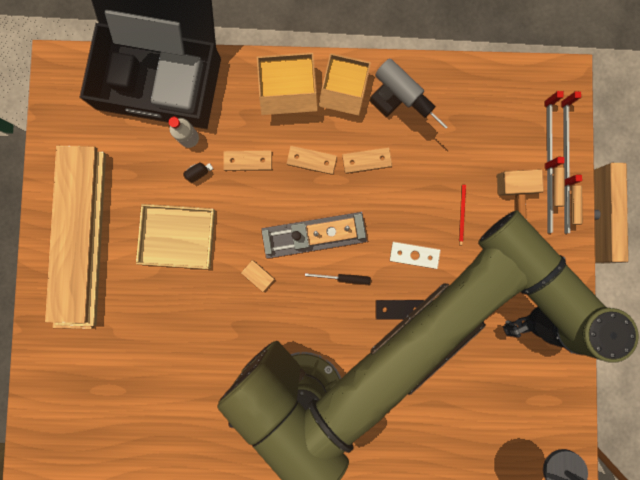

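View pics/side0.png

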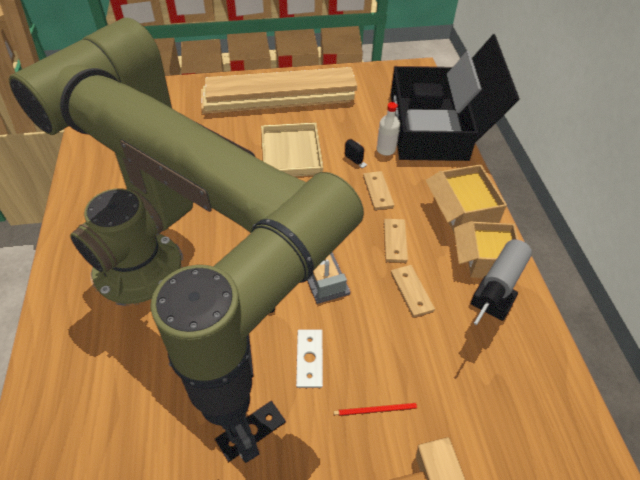

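The top view shows beech plates at (247,160), (311,160) and (367,160), and the jig at (315,235) with its jaw to the left. The aluminium template is at (415,256), the tray at (176,237), the tape at (198,172) and the pencil at (462,215). There are black look-alikes at (400,309) and about (530,325). The arm hides part of the bench, so I'll check that area later.

```bash
cat > h.py <<'E'
from rig import robot, eyes, spotter
import numpy as np, cv2
from scipy.spatial.transform import Rotation as Ro
P={}
def cap(*cs):
    for c in cs: P[c]=eyes.capture(c)
def ray(c,uv):
    p=P[c]; d=np.linalg.inv(p["intrinsics"])@[uv[0],uv[1],1]; M=p["cam_to_world"]; return M[:3,3],M[:3,:3]@d
def at(c,uv,z):
    o,d=ray(c,uv); return (o+d*(z-o[2])/d[2])
def tri(u1,u2):
    A=np.zeros((3,3));b=np.zeros(3);L=[]
    for c,u in(("top",u1),("side",u2)):
        o,d=ray(c,u); d=d/np.linalg.norm(d); Q=np.eye(3)-np.outer(d,d); A+=Q;b+=Q@o
    return np.linalg.solve(A,b)
def proj(c,X):
    p=P[c];M=p["cam_to_world"]; q=p["intrinsics"]@(M[:3,:3].T@(np.asarray(X)-M[:3,3])); return q[:2]/q[2]
def plates(name,c,z,minc=.3):
    "rectangle fit of masks on plane z -> centre, long axis yaw mod pi, sizes, mean colour"
    out=[]
    for m in spotter.masks_of(name,c):
        if m["confidence"]<minc: continue
        cs,_=cv2.findContours(m["mask"].astype(np.uint8),0,1)
        k=max(cs,key=cv2.contourArea)[:,0,:]
        w=np.array([at(c,u,z)[:2] for u in k])
        (cx,cy),(a,b),_=r=cv2.minAreaRect((w*1000).astype(np.float32))
        bx=cv2.boxPoints(r); e=max((bx[1]-bx[0],bx[2]-bx[1]),key=np.linalg.norm)
        out.append((np.round(m["centre"]),round(m["confidence"],2),np.round([cx,cy],1),round(np.arctan2(e[1],e[0])%np.pi,3),np.round(sorted((a,b)),1),P[c]["pixels"][m["mask"]].mean(0).round()))
    return out
def pose():
    s=robot.read_state(); R=Ro.from_quat(s["eef_rot"]).as_matrix(); return s,R
def plan(x,y,z,yaw=None):
    "numbers for a row (translation, yaw); yaw: world direction of the tool's closing axis y, mod pi"
    s,R=pose(); t=R.T@(np.array([x,y,z])-s["ee_pos"])/0.5
    dy=0
    if yaw is not None:
        d=yaw-np.arctan2(R[1,1],R[0,1]); d=(d+np.pi/2)%np.pi-np.pi/2; dy=-d/np.pi
    print("row",t.round(4),"yaw",round(dy,4),"j6",s["joints"][5].round(2));
E
cat > m.py <<'E'
from h import *
cap("top","side")
for n,z in(("jig_seat",.024),("pin_a",.092),("pin_b",.092),("end_stop",.06),("jaw_knob",.09),("tray_in",.006),("tape",0),("pencil",0)):
    a={c:spotter.mark_of(n,c) for c in("top","side")}
    for c in a:
        for m in a[c][:3]: print(n,c,np.round(m["centre"],1),round(m["confidence"],2),(at(c,m["centre"],z)*1000).round(1))
for n,z in(("blank1",.012),("template",.008),("finished",.036)):
    for c in("top","side"):
        for r in plates(n,c,z): print(n,c,*r)
E
python3 m.py
```

```text
jig_seat top [329.7 230. ] 0.82 [471.3 -66.4  24. ]
jig_seat side [319.7 263.1] 0.9 [462.6 -69.2  24. ]
pin_a top [316.8 233.9] 0.94 [453.7 -29.6  92. ]
pin_a top [345.5 222.9] 0.92 [ 486.5 -108.6   92. ]
pin_a top [329.  228.3] 0.25 [470.2 -63.1  92. ]
pin_a side [327.6 260.1] 0.9 [ 474.5 -112.7   92. ]
pin_a side [330.9 276.5] 0.5 [ 474.8 -161.3   92. ]
pin_b top [316.8 233.9] 0.94 [453.7 -29.6  92. ]
pin_b top [345.5 222.9] 0.92 [ 486.5 -108.6   92. ]
pin_b top [329.  228.3] 0.25 [470.2 -63.1  92. ]
pin_b side [327.6 260.1] 0.9 [ 474.5 -112.7   92. ]
pin_b side [330.9 276.5] 0.5 [ 474.8 -161.3   92. ]
end_stop top [358.2 225.6] 0.69 [ 483.  -146.3   60. ]
end_stop top [328.1 229.1] 0.53 [470.7 -61.1  60. ]
end_stop top [178.5 236.6] 0.5 [438.  361.5  60. ]
end_stop side [294. 155.] 0.68 [440.6 304.5  60. ]
jaw_knob top [294.7 233.8] 0.88 [452.4  31.7  90. ]
jaw_knob top [346.8 226. ] 0.49 [ 478.1 -112.5   90. ]
tray_in top [172.2 233.8] 0.76 [449.3 394.7   6. ]
tray_in top [330.5 230.3] 0.58 [472.1 -69.1   6. ]
tray_in side [291.8 153.2] 0.67 [440.4 373.3   6. ]
tape top [201.5 17
[... 660 characters left out ...]
[ 679.5 -172.7] 1.741 [ 61.7 145.7] [210. 169. 113.]
blank1 side [249. 359.] 0.65 [ 268.7 -302.8] 1.606 [ 6.7 50. ] [64. 54. 50.]
blank1 side [380. 189.] 0.56 [668.5 180.9] 1.608 [ 59.3 151.5] [208. 167. 111.]
template top [417. 254.] 0.62 [ 406.5 -316.2] 1.427 [ 59.5 141.3] [228. 219. 195.]
template side [308. 363.] 0.86 [ 401.4 -317.8] 1.424 [ 55.7 141.4] [235. 233. 220.]
template side [256. 422.] 0.56 [ 289.5 -447.4] 0.483 [60.2 71.9] [45. 40. 37.]
finished top [327. 226.] 0.57 [466.4 -68.5] 1.754 [ 56.8 139. ] [219. 162.  99.]
finished side [327. 272.] 0.71 [ 454.7 -104.8] 1.503 [24.5 42.5] [221. 181. 125.]
finished side [395. 239.] 0.71 [667.6 -28.3] 1.387 [ 57.  145.6] [211. 170. 113.]
```

Run:
```python
from h import *
plan(.4505,.030,.23,1.754)
cap("top")
# close look at plates candidates, rectified at z=.01
def rect(x0,x1,y0,y1,z,s):
    q=np.float32([proj("top",(x,y,z)) for x,y in((x1,y1),(x1,y0),(x0,y0),(x0,y1))])
    W,H=int((y1-y0)*s),int((x1-x0)*s)
    return cv2.warpPerspective(P["top"]["pixels"],cv2.getPerspectiveTransform(q,np.float32([(0,0),(W,0),(W,H),(0,H)])),(W,H),flags=2)
a=rect(.36,.74,-.42,.28,.012,1100)
cv2.imwrite("pics/rect.png",a[:,:,::-1])
```

```text
row [-0.8453  0.8824  0.0026] yaw 0.0772 j6 -0.33
```

View pics/rect.png

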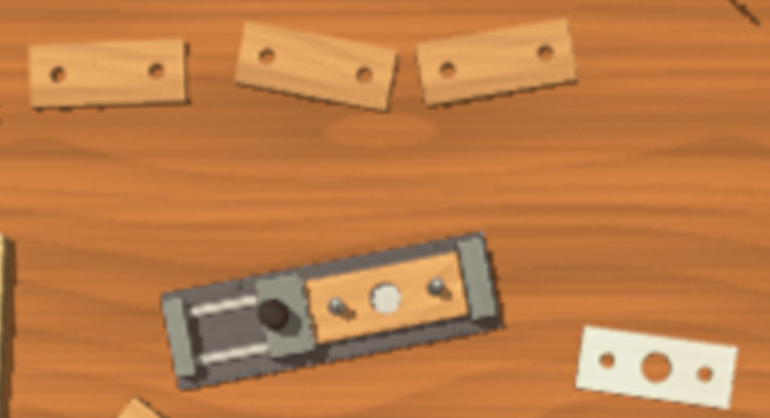

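In the rectified crop the candidates are:

- **Blanks:** three beech ones with two holes and no bore, at crop (107,74), (316,66) and (497,62). The black one is excluded.
- **Template:** the light aluminium plate with a bore, at crop (656,368). The black one under the gripper is excluded.
- **Finished plate:** on the pins at crop (387,298).
- **Knob:** at crop (275,315).

```bash
python3 -m pendant '[{"translation":[-0.845,0.882,0],"yaw":0.077},{"translation":[-0.845,0.882,0],"yaw":0.077},{"translation":[-0.845,0.882,0],"yaw":0.077},{"translation":[-0.845,0.882,0],"yaw":0.077},{"translation":[-0.845,0.882,0],"yaw":0.077}]' 0.18 && python3 -c "
from h import *
plan(.4505,.030,.23,1.754)"
```

```text
time: 1.98
ee_pos: [0.3506, -0.2533, 0.2316]
eef_rot: [-0.092, 0.996, -0.0, 0.001]
ft_force: [0.4, 0.4, 0.9]
width: 0.05
finger_force: 0.0
row [-0.2998  0.5206  0.0034] yaw 0.0001 j6 -1.23
```

```bash
python3 -m pendant '[{"translation":[-0.3,0.52,0]},{"translation":[-0.3,0.52,0]},{"translation":[-0.3,0.52,0]},{"translation":[-0.3,0.52,0]},{"translation":[-0.3,0.52,0]}]' && python3 -c "
from h import *
plan(.4505,.030,.23,1.754)"
```

```text
$[0]: bad value
```

```bash
python3 -m pendant '[{"translation":[-0.3,0.52,0],"yaw":0},{"translation":[-0.3,0.52,0],"yaw":0},{"translation":[-0.3,0.52,0],"yaw":0},{"translation":[-0.3,0.52,0],"yaw":0},{"translation":[-0.3,0.52,0],"yaw":0}]'
python3 - <<'E'
from h import *
plan(.4505,.030,.075,1.754)
cap("top","side")
for n,z in(("blank1",.012),("template",.008)):
    for c in("top","side"):
        for r in plates(n,c,z): print(n,c,*r)
cv2.imwrite("pics/top1.png",P["top"]["pixels"][:,:,::-1])
E
```

```text
time: 2.6
ee_pos: [0.4506, 0.0304, 0.2317]
eef_rot: [-0.093, 0.996, 0.0, 0.0]
ft_force: [0.5, -0.2, 0.2]
width: 0.0505
finger_force: 0.0
row [ 0.0007 -0.0009  0.3133] yaw 0.0007 j6 -1.9
blank1 top [249. 159.] 0.95 [671.8 182.9] 1.599 [ 56.9 136.3] [221. 161.  96.]
blank1 top [308. 160.] 0.87 [679.8  -5.7] 1.388 [ 58.8 141.2] [219. 159.  94.]
blank1 top [364. 160.] 0.82 [ 682.1 -169.9] 1.753 [ 57.8 142.3] [217. 156.  93.]
blank1 top [398. 311.] 0.62 [ 246.8 -273.3] 1.597 [ 54.6 133.9] [58. 44. 37.]
blank1 side [239. 350.] 0.81 [ 243.3 -276.3] 1.6 [ 55.8 144.1] [49. 44. 43.]
blank1 side [380. 191.] 0.73 [669.3 180. ] 1.618 [ 62.2 151.7] [193. 153. 100.]
blank1 side [396. 239.] 0.64 [674.6 -10.3] 1.376 [ 57.6 150.8] [197. 157. 103.]
template top [460. 308.] 0.68 [ 262.5 -461.4] 0.494 [ 58.6 141.4] [58. 42. 33.]
template top [418. 254.] 0.61 [ 405.5 -315.2] 1.432 [ 55.  137.1] [235. 231. 209.]
template side [307. 362.] 0.59 [ 402.6 -318.3] 1.43 [ 57.8 136.4] [222. 220. 207.]
template side [352. 152.] 0.4 [629.5 348.9] 1.492 [ 65.1 130.3] [52. 43. 37.]
```

View pics/top1.png

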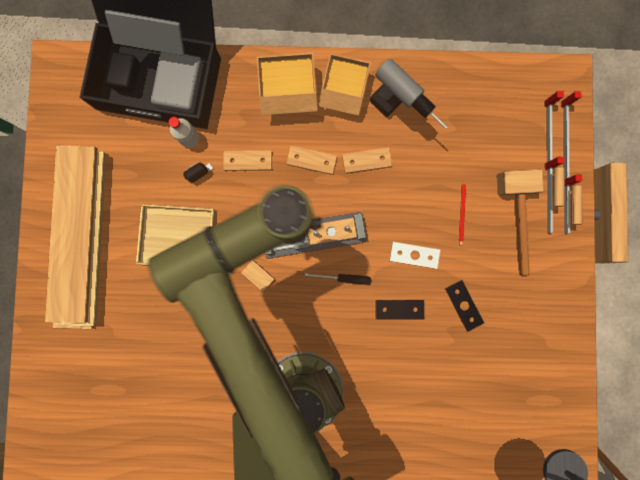

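The formerly hidden bench now shows only the two black look-alikes, at (400,309) and (464,305). So there are exactly three blanks, and the light template at (415,256) is the right one. I'll lower onto the knob.

```bash
python3 -m pendant '[{"translation":[0,0,0.1],"yaw":0},{"translation":[0,0,0.2],"yaw":0},{"translation":[0,0,0.26],"yaw":0},{"translation":[0,0,0.29],"yaw":0},{"translation":[0,0,0.313],"yaw":0}]' 0.18 && python3 -m pendant '[{"translation":[0,0,0],"yaw":0},{"translation":[0,0,0],"yaw":0},{"translation":[0,0,0],"yaw":0},{"translation":[0,0,0],"yaw":0}]' -1
```

```text
time: 3.52
ee_pos: [0.4508, 0.0274, 0.0753]
eef_rot: [-0.091, 0.996, 0.0, 0.001]
ft_force: [-0.3, -0.1, -0.0]
width: 0.05
finger_force: 0.0
time: 4.03
ee_pos: [0.4507, 0.0281, 0.0759]
eef_rot: [-0.092, 0.996, 0.0, 0.001]
ft_force: [-3.2, 0.9, 5.8]
width: 0.025
finger_force: 59.3
```

```bash
python3 -m pendant '[{"translation":[0,0.02,0],"yaw":0},{"translation":[0,0.045,0],"yaw":0},{"translation":[0,0.07,0],"yaw":0},{"translation":[0,0.095,0],"yaw":0},{"translation":[0,0.112,0],"yaw":0}]' && python3 -m pendant '[{"translation":[0,0.006,0],"yaw":0},{"translation":[0,0.012,0],"yaw":0},{"translation":[0,0.012,0],"yaw":0},{"translation":[0,0.012,0],"yaw":0}]'
python3 - <<'E'
from h import *
s,R=pose();print(s["ee_pos"],R[:,1],s["ft_force"])
E
```

```text
time: 4.65
ee_pos: [0.4403, 0.0825, 0.0759]
eef_rot: [-0.092, 0.996, -0.001, 0.0]
ft_force: [-2.8, -4.0, 6.2]
width: 0.0248
finger_force: 59.8
time: 5.15
ee_pos: [0.4396, 0.0857, 0.0759]
eef_rot: [-0.091, 0.996, -0.003, 0.0]
ft_force: [1.1, -15.9, 4.3]
width: 0.0245
finger_force: 60.1
[0.43959385 0.08565438 0.07586836] [-0.18165477  0.98334098 -0.00648502] [  1.06464135 -15.92954892   4.2518981 ]
```

```bash
python3 -m pendant '[{"translation":[0,-0.010,0],"yaw":0},{"translation":[0,-0.010,0],"yaw":0},{"translation":[0,-0.010,0],"yaw":0},{"translation":[0,-0.010,0],"yaw":0}]' 0.0 && python3 -m pendant '[{"translation":[0,0,-0.06],"yaw":0},{"translation":[0,0,-0.16],"yaw":0},{"translation":[0,0,-0.25],"yaw":-0.06},{"translation":[0,0,-0.25],"yaw":-0.12},{"translation":[0,0,-0.25],"yaw":-0.18}]' 1 && python3 -c "
from h import *
plan(.4675,-.068,.2,.183)"
```

```text
time: 5.65
ee_pos: [0.4399, 0.0843, 0.0749]
eef_rot: [-0.092, 0.996, 0.0, 0.0]
ft_force: [0.2, -0.6, 0.5]
width: 0.0426
finger_force: 0.0
time: 6.28
ee_pos: [0.4401, 0.0845, 0.2005]
eef_rot: [-0.368, 0.93, 0.0, 0.001]
ft_force: [0.2, 0.1, 0.2]
width: 0.0855
finger_force: 0.0
row [ 0.1685 -0.26    0.0007] yaw -0.3186 j6 -1.46
```

```bash
python3 -m pendant '[{"translation":[0.168,-0.26,0],"yaw":-0.06},{"translation":[0.168,-0.26,0],"yaw":-0.12},{"translation":[0.168,-0.26,0],"yaw":-0.18},{"translation":[0.168,-0.26,0],"yaw":-0.24},{"translation":[0.168,-0.26,0],"yaw":-0.30}]' && python3 -m pendant '[{"translation":[0,0,0],"yaw":-0.02},{"translation":[0,0,0],"yaw":-0.02}]'
python3 - <<'E'
from h import *
plan(.4675,-.068,.2,.183)
cap("top","side")
for n in ("jaw_knob","tray_in"):
  for c in ("top","side"): print(n,c,[((at(c,m["centre"],.09 if n[0]=="j" else .006)*1000).round(1),round(m["confidence"],2)) for m in spotter.mark_of(n,c)[:2]])
for r in plates("tray","top",.03): print(*r)
for r in plates("tray","side",.03): print(*r)
E
```

```text
time: 6.9
ee_pos: [0.4666, -0.0692, 0.1997]
eef_rot: [0.719, -0.695, -0.0, 0.0]
ft_force: [0.2, 0.9, -0.4]
width: 0.0853
finger_force: 0.0
time: 7.15
ee_pos: [0.4666, -0.0683, 0.1998]
eef_rot: [0.739, -0.674, -0.0, -0.0]
ft_force: [0.6, -0.8, -0.5]
width: 0.085
finger_force: 0.0
row [-0.0005 -0.0019 -0.0003] yaw -0.0292 j6 -0.19
jaw_knob top [(array([440.1,  77.2,  90. ]), 0.43)]
jaw_knob side [(array([429.7,  91.4,  90. ]), 0.68)]
tray_in top [(array([446.3, 386.3,   6. ]), 0.82), (array([468.4, -63.9,   6. ]), 0.18)]
tray_in side [(array([429.8, 372.4,   6. ]), 0.77)]
[169. 238.] 0.88 [440.9 380.5] 1.531 [174.5 215.7] [219. 181. 113.]
[284. 151.] 0.92 [410.3 369. ] 1.513 [124.4 241.6] [199. 173. 121.]
```

```bash
python3 -m pendant '[{"translation":[0,-0.002,0.1],"yaw":-0.029},{"translation":[0,-0.002,0.2],"yaw":-0.029},{"translation":[0,-0.002,0.28],"yaw":-0.029},{"translation":[0,-0.002,0.33],"yaw":-0.029},{"translation":[0,-0.002,0.358],"yaw":-0.029}]' 1 && python3 -m pendant '[{"translation":[0,0,0],"yaw":0},{"translation":[0,0,0],"yaw":0},{"translation":[0,0,0],"yaw":0},{"translation":[0,0,0],"yaw":0},{"translation":[0,0,0],"yaw":0}]' -1; python3 -c "
from h import *
s,R=pose();print(s['ee_pos'],R[:,1],s['torque'])"
```

```text
time: 8.18
ee_pos: [0.4669, -0.0685, 0.0195]
eef_rot: [0.769, -0.64, -0.001, 0.001]
ft_force: [0.8, 0.6, 0.0]
width: 0.0858
finger_force: 0.0
time: 8.8
ee_pos: [0.4671, -0.0686, 0.0225]
eef_rot: [0.769, -0.64, -0.0, 0.0]
ft_force: [-5.7, 0.9, 5.7]
width: 0.054
finger_force: 66.3
[ 0.46713307 -0.0686027   0.02252717] [-9.83290394e-01 -1.82041383e-01  9.67038566e-04] [0.05792626 2.45147297 0.02388286]
```

```bash
python3 -m pendant '[{"translation":[0,0,-0.03],"yaw":0},{"translation":[0,0,-0.08],"yaw":0},{"translation":[0,0,-0.14],"yaw":0},{"translation":[0,0,-0.22],"yaw":0},{"translation":[0,0,-0.28],"yaw":0}]' -1 && python3 -c "
from h import *
plan(.438,.382,.16,-.04)"
```

```text
time: 9.43
ee_pos: [0.4685, -0.0684, 0.1649]
eef_rot: [0.769, -0.64, 0.002, -0.002]
ft_force: [0.5, -0.2, -1.5]
width: 0.0544
finger_force: 65.7
row [-0.8968 -0.1041  0.0099] yaw 0.071 j6 -0.1
```

```bash
python3 -m pendant '[{"translation":[-0.1,-0.012,0],"yaw":0.02},{"translation":[-0.22,-0.025,0],"yaw":0.05},{"translation":[-0.34,-0.04,0],"yaw":0.071},{"translation":[-0.46,-0.054,0],"yaw":0.071},{"translation":[-0.58,-0.068,0],"yaw":0.071}]' -1 && python3 -c "
from h import *
plan(.438,.382,.16,-.04)"
```

```text
time: 10.05
ee_pos: [0.4483, 0.2254, 0.1634]
eef_rot: [-0.693, 0.721, -0.0, 0.002]
ft_force: [1.0, -0.7, -0.8]
width: 0.0544
finger_force: 65.7
row [-0.312   0.033   0.0075] yaw 0.0001 j6 -0.91
```

```bash
python3 -m pendant '[{"translation":[-0.1,0.01,0],"yaw":0},{"translation":[-0.22,0.024,0],"yaw":0},{"translation":[-0.312,0.034,0.05],"yaw":0},{"translation":[-0.312,0.034,0.13],"yaw":0},{"translation":[-0.312,0.034,0.2],"yaw":0}]' -1 && python3 -m pendant '[{"translation":[0,0,0.04],"yaw":0},{"translation":[0,0,0.07],"yaw":0},{"translation":[0,0,0.09],"yaw":0},{"translation":[0,0,0.1],"yaw":0},{"translation":[0,0,0.1],"yaw":0}]' -1;  python3 -c "
from h import *
plan(.438,.382,.007,-.04)"
```

```text
time: 10.68
ee_pos: [0.4375, 0.3808, 0.0612]
eef_rot: [-0.693, 0.721, 0.0, 0.001]
ft_force: [0.7, -0.8, -0.3]
width: 0.0541
finger_force: 65.7
time: 11.3
ee_pos: [0.4376, 0.3797, 0.0112]
eef_rot: [-0.693, 0.721, 0.0, 0.0]
ft_force: [-0.1, 0.3, -0.8]
width: 0.0542
finger_force: 65.7
row [-0.0047 -0.0006  0.0085] yaw -0.0 j6 -1.1
```

```bash
python3 -m pendant '[{"translation":[0,0,0.004],"yaw":0},{"translation":[0,0,0.009],"yaw":0},{"translation":[0,0,0.009],"yaw":0}]' -1 && python3 -m pendant '[{"translation":[0,0,0.009],"yaw":0},{"translation":[0,0,0.009],"yaw":0},{"translation":[0,0,0.009],"yaw":0},{"translation":[0,0,0.009],"yaw":0}]' 0.7 && python3 -m pendant '[{"translation":[0,0,-0.1],"yaw":0},{"translation":[0,0,-0.2],"yaw":0},{"translation":[0,0,-0.28],"yaw":0},{"translation":[0,0,-0.28],"yaw":0}]' 0.7
python3 - <<'E'
from h import *
plan(.50,.18,.16,.03)
cap("top","side")
for n,z in(("blank1",.012),("template",.008),("finished",.018)):
    for c in("top","side"):
        for r in plates(n,c,z): print(n,c,*r)
E
```

```text
time: 11.68
ee_pos: [0.4373, 0.3795, 0.0063]
eef_rot: [-0.693, 0.721, 0.0, -0.0]
ft_force: [-0.2, 0.7, -0.9]
width: 0.0543
finger_force: 65.7
time: 12.18
ee_pos: [0.4375, 0.3796, 0.002]
eef_rot: [-0.693, 0.721, 0.0, 0.0]
ft_force: [0.2, -0.4, 0.1]
width: 0.0726
finger_force: 0.0
time: 12.68
ee_pos: [0.4388, 0.381, 0.1467]
eef_rot: [-0.693, 0.721, 0.0, 0.004]
ft_force: [-0.1, 0.2, -0.6]
width: 0.0726
finger_force: 0.0
row [ 0.3966 -0.1385 -0.0285] yaw -0.0222 j6 -1.1
blank1 top [308. 159.] 0.9 [678.5  -5.5] 1.39 [ 57.1 136.8] [220. 160.  95.]
blank1 top [248. 160.] 0.86 [671.8 182.9] 1.599 [ 56.9 136.2] [221. 161.  96.]
blank1 top [400. 309.] 0.77 [ 247.8 -274.5] 1.568 [ 59.9 142.6] [67. 49. 38.]
blank1 top [368. 162.] 0.6 [ 683.9 -170.8] 1.742 [ 61.9 144. ] [216. 156.  92.]
blank1 side [238. 350.] 0.97 [ 243.6 -276.1] 1.618 [ 57.7 145. ] [49. 44. 41.]
blank1 side [378. 191.] 0.93 [668.5 178.8] 1.62 [ 57.1 146.8] [192. 152.  99.]
blank1 side [413. 291.] 0.9 [ 677.8 -172.6] 1.749 [ 60.9 147. ] [192. 152.  99.]
blank1 side [396. 238.] 0.79 [674.8  -8.9] 1.384 [ 57.7 147.9] [194. 153. 100.]
template top [462. 312.] 0.74 [ 261.8 -462.8] 0.495 [ 59.9 143.8] [61. 44. 34.]
template top [411. 251.] 0.59 [ 405.6 -314.9] 1.422 [ 56.9 138.9] [235. 230. 208.]
template side [312. 361.] 0.88 [ 401.3 -317.8] 1.424 [ 55.9 141.4] [217. 214. 201.]
template side [243. 426.] 0.82 [ 258.4 -463.3] 0.487 [ 60.6 140.2] [54. 48. 44.]
finished top [180. 236.] 0.88 [437.8 364.2] 1.507 [ 57.7 115.6] [197. 147.  88.]
finished side [293. 150.] 0.95 [434.1 376. ] 1.546 [ 55.  148.1] [179. 142.  93.]
```

```bash
cat >> h.py <<'E'
def holes(c,x,y,yaw,z,it=3,h=.045):
    "refine plate centre/yaw (mm, rad) from its dark holes seen by camera c; top face at z"
    g=cv2.cvtColor(P[c]["pixels"],cv2.COLOR_RGB2GRAY).astype(np.float32)
    s=np.arange(-11,11.01,.5)*1e-3; ctr=np.array([x,y])/1000.
    for _ in range(it):
        u=np.array([np.cos(yaw),np.sin(yaw)]); n=np.array([-u[1],u[0]]); H=[]
        for k in(-h,h):
            a,b=np.meshgrid(s,s); W=ctr+u*(k+a[...,None])+n*b[...,None]
            uv=np.array([proj(c,(*w,z)) for w in W.reshape(-1,2)],np.float32).reshape(*a.shape,2)
            v=cv2.remap(g,uv[...,0],uv[...,1],cv2.INTER_CUBIC)
            w=np.clip(np.median(v)-12-v,0,25); w[a**2+b**2>.011**2]=0
            H.append(ctr+u*(k+(w*a).sum()/w.sum())+n*(w*b).sum()/w.sum())
        d=H[1]-H[0]; ctr=(H[0]+H[1])/2; yaw=np.arctan2(d[1],d[0])
    return (ctr*1000).round(1),round(yaw,3),round(np.linalg.norm(d)*1000,1)
E
python3 - <<'E'
from h import *
cap("top","side")
for n,a in dict(A=(670.5,181,1.6,.012),B=(677,-7,1.385,.012),C=(681,-171,1.746,.012),T=(403.5,-316.5,1.426,.008)).items():
    for c in("top","side"): print(n,c,*holes(c,*a))
E
```

```text
A top [674.8 183.6] 1.61 89.8
A side [670.7 183.6] 1.605 89.8
B top [681.6  -6.2] 1.379 89.9
B side [677.2  -5.8] 1.38 89.7
C top [ 685.7 -170.7] 1.744 89.9
C side [ 681.  -169.9] 1.741 89.6
T top [ 406.8 -316.9] 1.429 90.1
T side [ 403.  -315.7] 1.428 89.8
```

```bash
python3 -c "
from h import *
plan(.6727,.1836,.147,.037)"
```

```text
row [ 0.3725 -0.486  -0.0113] yaw -0.0245 j6 -1.1
```

```bash
python3 -m pendant '[{"translation":[0.373,-0.486,0],"yaw":-0.025},{"translation":[0.373,-0.486,0],"yaw":-0.025},{"translation":[0.373,-0.486,0],"yaw":-0.025},{"translation":[0.373,-0.486,0],"yaw":-0.025},{"translation":[0.373,-0.486,0],"yaw":-0.025}]' 1 && python3 -m pendant '[{"translation":[0,0,0],"yaw":0}]' && python3 -c "
from h import *
plan(.6727,.1836,.002,.037)"
```

```text
time: 13.8
ee_pos: [0.6742, 0.1818, 0.1415]
eef_rot: [0.72, -0.693, -0.0, 0.0]
ft_force: [0.6, 0.8, 0.6]
width: 0.0855
finger_force: 0.0
time: 13.92
ee_pos: [0.6746, 0.18, 0.1399]
eef_rot: [0.719, -0.695, -0.0, 0.001]
ft_force: [-1.4, 0.8, 0.4]
width: 0.0856
finger_force: 0.0
row [-0.0077  0.0029  0.2757] yaw -0.0011 j6 -0.51
```

```bash
python3 -m pendant '[{"translation":[-0.008,0.003,0.1],"yaw":0},{"translation":[-0.008,0.003,0.19],"yaw":0},{"translation":[-0.008,0.003,0.25],"yaw":0},{"translation":[-0.008,0.003,0.25],"yaw":0},{"translation":[-0.008,0.003,0.25],"yaw":0}]' 1 && python3 -c "
from h import *
plan(.6727,.1836,.001,.037)"
```

```text
time: 14.55
ee_pos: [0.6719, 0.1881, 0.019]
eef_rot: [0.721, -0.693, 0.001, -0.001]
ft_force: [0.8, -0.2, 0.4]
width: 0.0851
finger_force: 0.0
row [ 0.009  -0.0012  0.036 ] yaw 0.0007 j6 -0.52
```

```bash
python3 -m pendant '[{"translation":[0,0,0.02],"yaw":0},{"translation":[0,0,0.02],"yaw":0},{"translation":[0,0,0.02],"yaw":0}]' && python3 -c "
from h import *
plan(.6727,.1836,.001,.037)" &&  python3 -m pendant '[{"translation":[0,0,0],"yaw":0},{"translation":[0,0,0],"yaw":0}]' && python3 -c "
from h import *
plan(.6727,.1836,.001,.037)"
```

```text
time: 14.92
ee_pos: [0.6712, 0.1875, 0.0072]
eef_rot: [0.721, -0.693, 0.0, -0.0]
ft_force: [0.7, 0.2, -0.0]
width: 0.0852
finger_force: 0.0
row [ 0.0078 -0.0026  0.0124] yaw 0.0005 j6 -0.52
time: 15.18
ee_pos: [0.6712, 0.1875, 0.0071]
eef_rot: [0.721, -0.693, -0.0, -0.0]
ft_force: [-0.3, 0.7, 0.9]
width: 0.0851
finger_force: 0.0
row [ 0.0078 -0.0027  0.0122] yaw 0.0005 j6 -0.52
```

```bash
python3 -m pendant '[{"translation":[0.008,-0.003,0],"yaw":0},{"translation":[0.008,-0.003,0.010],"yaw":0},{"translation":[0.008,-0.003,0.010],"yaw":0}]' && python3 -m pendant '[{"translation":[0,0,0],"yaw":0},{"translation":[0,0,0],"yaw":0},{"translation":[0,0,0],"yaw":0},{"translation":[0,0,0],"yaw":0}]' -1 && python3 -c "
from h import *
s,R=pose();print(s['ee_pos'],R[:,1],s['torque'])"
```

```text
time: 15.55
ee_pos: [0.6723, 0.1832, 0.001]
eef_rot: [0.721, -0.693, -0.0, 0.001]
ft_force: [-0.2, -0.1, -0.1]
width: 0.0853
finger_force: 0.0
time: 16.05
ee_pos: [0.6731, 0.1837, 0.0026]
eef_rot: [0.721, -0.693, 0.0, -0.001]
ft_force: [-0.7, 0.1, 4.1]
width: 0.0542
finger_force: 63.4
[0.6731397  0.1837168  0.00257568] [-0.99925068 -0.03869138 -0.00102795] [ 0.15508534  0.13263981 -0.03905978]
```

```bash
python3 -m pendant '[{"translation":[0,0,-0.04],"yaw":0},{"translation":[0,0,-0.12],"yaw":0},{"translation":[0,0,-0.2],"yaw":0},{"translation":[0,0,-0.28],"yaw":0},{"translation":[0,0,-0.28],"yaw":0}]' -1 && python3 -c "
from h import *
plan(.467,-.0681,.143,.183)"
```

```text
time: 16.68
ee_pos: [0.6746, 0.1838, 0.1482]
eef_rot: [0.721, -0.693, 0.002, -0.004]
ft_force: [0.1, 0.2, -1.4]
width: 0.0537
finger_force: 66.0
row [0.4875 0.4344 0.0057] yaw -0.046 j6 -0.51
```

```bash
python3 -m pendant '[{"translation":[0.08,0.07,0],"yaw":-0.01},{"translation":[0.16,0.14,0],"yaw":-0.02},{"translation":[0.24,0.21,0],"yaw":-0.03},{"translation":[0.33,0.29,0],"yaw":-0.046},{"translation":[0.42,0.37,0],"yaw":-0.046}]' -1 && python3 -m pendant '[{"translation":[0.05,0.045,0],"yaw":0},{"translation":[0.068,0.064,0],"yaw":0},{"translation":[0.068,0.064,0],"yaw":0},{"translation":[0.068,0.064,0],"yaw":0},{"translation":[0.068,0.064,0],"yaw":0}]' -1 && python3 -c "
from h import *
plan(.467,-.0681,.120,.183)"
```

```text
time: 17.3
ee_pos: [0.4943, -0.0348, 0.1418]
eef_rot: [0.769, -0.639, -0.0, 0.0]
ft_force: [0.5, -0.2, 0.3]
width: 0.0535
finger_force: 65.9
time: 17.92
ee_pos: [0.4711, -0.072, 0.1415]
eef_rot: [0.769, -0.639, -0.0, 0.0]
ft_force: [0.2, 0.2, -1.0]
width: 0.0537
finger_force: 65.9
row [-0.0092  0.0065  0.043 ] yaw 0.0003 j6 -0.09
```

```bash
python3 -m pendant '[{"translation":[-0.009,0.0065,0.02],"yaw":0},{"translation":[-0.009,0.0065,0.04],"yaw":0},{"translation":[-0.009,0.0065,0.06],"yaw":0},{"translation":[-0.009,0.0065,0.06],"yaw":0},{"translation":[-0.009,0.0065,0.06],"yaw":0}]' -1
python3 - <<'E'
from h import *
plan(.467,-.0681,.08,.183)
cap("side","top")
c=proj("side",(.467,-.068,.1)).astype(int)
a=P["side"]["pixels"][c[1]-75:c[1]+75,c[0]-100:c[0]+100]
cv2.imwrite("pics/s1.png",cv2.resize(a,None,fx=4,fy=4,interpolation=2)[:,:,::-1])
E
```

```text
time: 18.55
ee_pos: [0.4669, -0.069, 0.1121]
eef_rot: [0.769, -0.64, 0.0, -0.0]
ft_force: [0.3, 0.2, -0.0]
width: 0.054
finger_force: 65.9
row [-0.0018 -0.0006  0.0642] yaw -0.0 j6 -0.1
```

View pics/s1.png

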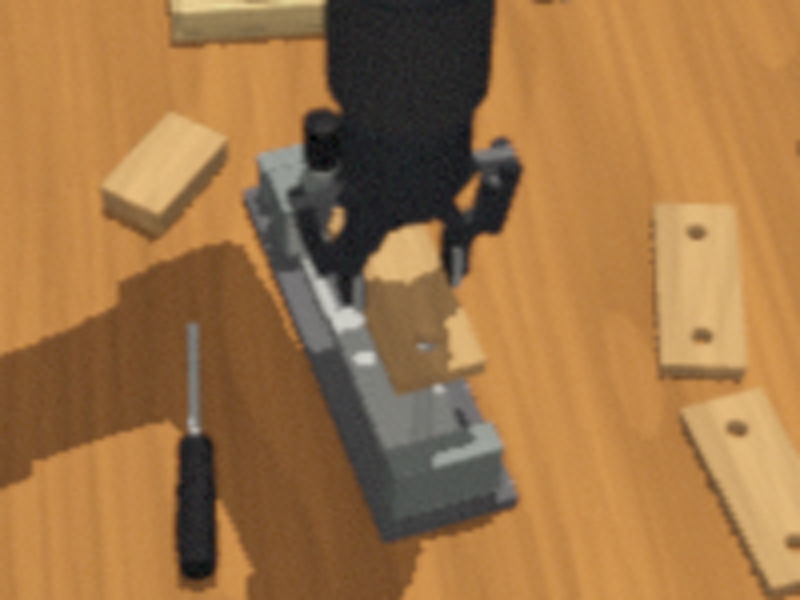

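The side crop shows the blank held in line with the jig. Its near hole is at (428,346), just above pin_a at about (440,390).

```bash
python3 -m pendant '[{"translation":[-0.0015,0,0.015],"yaw":0},{"translation":[-0.0015,0,0.028],"yaw":0},{"translation":[-0.0015,0,0.036],"yaw":0},{"translation":[-0.0015,0,0.044],"yaw":0},{"translation":[-0.0015,0,0.044],"yaw":0}]' -1 && python3 -m pendant '[{"translation":[0,0,0.005],"yaw":0},{"translation":[0,0,0.01],"yaw":0},{"translation":[0,0,0.015],"yaw":0},{"translation":[0,0,0.02],"yaw":0},{"translation":[0,0,0.02],"yaw":0}]' -1
```

```text
time: 19.27
ee_pos: [0.4664, -0.0682, 0.0895]
eef_rot: [0.769, -0.64, -0.0, 0.0]
ft_force: [-0.4, -0.3, -0.3]
width: 0.0538
finger_force: 65.9
time: 19.9
ee_pos: [0.4664, -0.0682, 0.0796]
eef_rot: [0.769, -0.64, -0.0, 0.0]
ft_force: [0.2, 0.1, -1.6]
width: 0.0537
finger_force: 65.9
```

```bash
python3 -m pendant '[{"translation":[0,0,0.01],"yaw":0},{"translation":[0,0,0.02],"yaw":0},{"translation":[0,0,0.03],"yaw":0},{"translation":[0,0,0.04],"yaw":0},{"translation":[0,0,0.05],"yaw":0}]' -1 && python3 -m pendant '[{"translation":[0,0,0.01],"yaw":0},{"translation":[0,0,0.02],"yaw":0},{"translation":[0,0,0.03],"yaw":0},{"translation":[0,0,0.04],"yaw":0},{"translation":[0,0,0.045],"yaw":0}]' -1
```

```text
time: 20.52
ee_pos: [0.4665, -0.0682, 0.0545]
eef_rot: [0.769, -0.64, -0.0, 0.0]
ft_force: [1.0, 0.5, -0.5]
width: 0.0534
finger_force: 65.9
time: 21.15
ee_pos: [0.4664, -0.0682, 0.0319]
eef_rot: [0.769, -0.64, -0.0, 0.0]
ft_force: [-0.7, -0.2, -1.0]
width: 0.0536
finger_force: 65.9
```

```bash
python3 -m pendant '[{"translation":[0,0,0.006],"yaw":0},{"translation":[0,0,0.01],"yaw":0},{"translation":[0,0,0.013],"yaw":0},{"translation":[0,0,0.013],"yaw":0}]' -1 && python3 -m pendant '[{"translation":[0,0,0],"yaw":0},{"translation":[0,0,0],"yaw":0},{"translation":[0,0,0],"yaw":0},{"translation":[0,0,0],"yaw":0}]' 1 && python3 -m pendant '[{"translation":[0,0,-0.05],"yaw":0},{"translation":[0,0,-0.15],"yaw":0},{"translation":[0,0,-0.25],"yaw":0},{"translation":[0,0,-0.25],"yaw":0},{"translation":[0,0,-0.25],"yaw":0}]'
python3 - <<'E'
from h import *
cap("top","side")
for n,a in dict(B=(679,-6,1.38,.012),C=(683,-170,1.743,.012),T=(405,-316,1.428,.008)).items():
    for c in("top","side"): print(n,c,*holes(c,*a))
plan(.6794,-.006,.147,1.38-np.pi/2)
E
```

```text
time: 21.65
ee_pos: [0.4667, -0.0682, 0.0266]
eef_rot: [0.769, -0.639, 0.0, -0.0]
ft_force: [-2.9, 0.9, 5.1]
width: 0.0539
finger_force: 66.5
time: 22.15
ee_pos: [0.4665, -0.0682, 0.0258]
eef_rot: [0.769, -0.64, -0.0, 0.0]
ft_force: [-0.7, 0.2, -0.2]
width: 0.0851
finger_force: 0.0
time: 22.78
ee_pos: [0.4664, -0.068, 0.1504]
eef_rot: [0.769, -0.64, -0.0, -0.0]
ft_force: [1.2, -0.1, -0.9]
width: 0.0855
finger_force: 0.0
B top [681.6  -6.2] 1.379 89.9
B side [677.2  -5.8] 1.381 89.7
C top [nan nan] nan nan
C side [nan nan] nan nan
T top [ 406.8 -316.9] 1.429 90.1
T side [ 403.  -315.6] 1.428 89.8
row [-0.0446 -0.4424  0.0039] yaw 0.119 j6 -0.1h.py:50: RuntimeWarning: invalid value encountered in scalar divide
  H.append(ctr+u*(k+(w*a).sum()/w.sum())+n*(w*b).sum()/w.sum())
h.py:50: RuntimeWarning: invalid value encountered in divide
  H.append(ctr+u*(k+(w*a).sum()/w.sum())+n*(w*b).sum()/w.sum())
```

```bash
python3 -m pendant '[{"translation":[-0.045,-0.442,0],"yaw":0.119},{"translation":[-0.045,-0.442,0],"yaw":0.119},{"translation":[-0.045,-0.442,0],"yaw":0.119},{"translation":[-0.045,-0.442,0],"yaw":0.119},{"translation":[-0.045,-0.442,0],"yaw":0.119}]' 1 && python3 -m pendant '[{"translation":[0,0,0],"yaw":0},{"translation":[0,0,0],"yaw":0}]'
python3 - <<'E'
from h import *
plan(.6794,-.006,.02,1.38-np.pi/2)
cap("top","side")
for c in("top","side"):
    for r in plates("blank1",c,.012): print(c,*r)
E
```

```text
time: 23.5
ee_pos: [0.6803, -0.0053, 0.1466]
eef_rot: [-0.637, 0.771, 0.001, -0.003]
ft_force: [-0.7, 0.0, 0.5]
width: 0.0851
finger_force: 0.0
time: 23.75
ee_pos: [0.6792, -0.0062, 0.1514]
eef_rot: [-0.636, 0.771, -0.0, 0.0]
ft_force: [0.1, -1.1, -0.4]
width: 0.0853
finger_force: 0.0
row [-0.0004 -0.0003  0.2628] yaw -0.0001 j6 -0.48
top [317. 160.] 0.81 [672.3 -40.7] 1.399 [57.  67.7] [197. 143.  85.]
top [399. 311.] 0.78 [ 246.8 -273.4] 1.597 [ 54.6 139.4] [63. 47. 38.]
top [382. 166.] 0.59 [ 673.6 -221.1] 1.746 [ 62.8 143.3] [213. 155.  92.]
top [332. 233.] 0.55 [469.  -68.9] 1.784 [ 60.4 143.3] [203. 150.  92.]
side [395. 238.] 0.97 [675.5 -10.1] 1.35 [ 59.3 147.6] [187. 148.  97.]
side [321. 258.] 0.96 [464.3 -43. ] 1.756 [ 59.7 127.3] [195. 156. 105.]
side [414. 309.] 0.72 [ 669.6 -223.6] 1.75 [ 64.2 148.7] [197. 156. 103.]
side [238. 352.] 0.61 [ 244.  -276.5] 1.596 [ 58.7 150.8] [58. 50. 45.]
```

```bash
python3 -m pendant '[{"translation":[0,0,0.1],"yaw":0},{"translation":[0,0,0.19],"yaw":0},{"translation":[0,0,0.26],"yaw":0},{"translation":[0,0,0.28],"yaw":0},{"translation":[0,0,0.28],"yaw":0}]' 1 && python3 -m pendant '[{"translation":[0,0,0],"yaw":0},{"translation":[0,0,0],"yaw":0}]' && python3 -c "
from h import *
plan(.6794,-.006,.0015,1.38-np.pi/2)"
```

```text
time: 24.58
ee_pos: [0.68, -0.006, 0.0115]
eef_rot: [-0.637, 0.771, -0.0, 0.0]
ft_force: [0.1, 0.8, 0.1]
width: 0.0853
finger_force: 0.0
time: 24.82
ee_pos: [0.6807, -0.0057, 0.0128]
eef_rot: [-0.637, 0.771, -0.001, 0.001]
ft_force: [-0.6, 0.1, -0.5]
width: 0.0854
finger_force: 0.0
row [0.0012 0.0025 0.0226] yaw 0.0 j6 -0.48
```

```bash
python3 -m pendant '[{"translation":[0.001,0.0025,0.012],"yaw":0},{"translation":[0.001,0.0025,0.022],"yaw":0},{"translation":[0.001,0.0025,0.022],"yaw":0}]' && python3 -m pendant '[{"translation":[0,0,0],"yaw":0},{"translation":[0,0,0],"yaw":0},{"translation":[0,0,0],"yaw":0},{"translation":[0,0,0],"yaw":0}]' -1 && python3 -m pendant '[{"translation":[0,0,-0.04],"yaw":0},{"translation":[0,0,-0.12],"yaw":0},{"translation":[0,0,-0.2],"yaw":0},{"translation":[0,0,-0.28],"yaw":0},{"translation":[0,0,-0.28],"yaw":0}]' -1 && python3 -c "
from h import *
plan(.4665,-.0682,.147,.183)"
```

```text
time: 25.2
ee_pos: [0.6779, -0.0061, -0.0011]
eef_rot: [-0.637, 0.771, 0.0, -0.001]
ft_force: [-0.3, 0.0, 0.1]
width: 0.0858
finger_force: 0.0
time: 25.7
ee_pos: [0.6789, -0.006, 0.0006]
eef_rot: [-0.637, 0.771, -0.0, 0.0]
ft_force: [0.2, 0.7, 3.6]
width: 0.0539
finger_force: 64.3
time: 26.32
ee_pos: [0.6803, -0.0062, 0.1461]
eef_rot: [-0.637, 0.771, -0.002, 0.003]
ft_force: [0.3, -0.1, -1.0]
width: 0.0542
finger_force: 63.9
row [ 0.2028  0.3964 -0.0055] yaw -0.119 j6 -0.48
```

```bash
python3 -m pendant '[{"translation":[0.035,0.07,0],"yaw":-0.03},{"translation":[0.075,0.14,0],"yaw":-0.06},{"translation":[0.115,0.22,0],"yaw":-0.09},{"translation":[0.155,0.3,0],"yaw":-0.119},{"translation":[0.19,0.37,0],"yaw":-0.119}]' -1 && python3 -m pendant '[{"translation":[0.013,0.026,0],"yaw":0},{"translation":[0.013,0.026,0],"yaw":0},{"translation":[0.013,0.026,0],"yaw":0},{"translation":[0.013,0.026,0],"yaw":0}]' -1 && python3 -c "
from h import *
plan(.4665,-.0682,.110,.183)"
```

```text
time: 26.95
ee_pos: [0.477, -0.0648, 0.1398]
eef_rot: [0.769, -0.639, -0.0, 0.0]
ft_force: [0.8, -0.2, 0.1]
width: 0.0542
finger_force: 63.8
time: 27.45
ee_pos: [0.4676, -0.0728, 0.1394]
eef_rot: [0.769, -0.639, -0.0, 0.0]
ft_force: [-0.0, 0.2, -0.2]
width: 0.0539
finger_force: 63.8
row [-0.0095  0.0005  0.0589] yaw 0.0 j6 -0.09
```

```bash
python3 -m pendant '[{"translation":[-0.0095,0.0005,0.02],"yaw":0},{"translation":[-0.0095,0.0005,0.04],"yaw":0},{"translation":[-0.0095,0.0005,0.058],"yaw":0},{"translation":[-0.0095,0.0005,0.058],"yaw":0},{"translation":[-0.0095,0.0005,0.058],"yaw":0}]' -1 && python3 -c "
from h import *
plan(.4665,-.0682,.078,.183)"
```

```text
time: 28.08
ee_pos: [0.4662, -0.0685, 0.1111]
eef_rot: [0.769, -0.64, 0.0, -0.0]
ft_force: [0.5, -1.5, -1.0]
width: 0.054
finger_force: 63.9
row [-0.0005 -0.0006  0.0662] yaw -0.0 j6 -0.1
```

```bash
python3 -m pendant '[{"translation":[0,-0.0005,0.02],"yaw":0},{"translation":[0,-0.0005,0.038],"yaw":0},{"translation":[0,-0.0005,0.048],"yaw":0},{"translation":[0,-0.0005,0.058],"yaw":0},{"translation":[0,-0.0005,0.066],"yaw":0}]' -1 && python3 -m pendant '[{"translation":[0,0,0.01],"yaw":0},{"translation":[0,0,0.02],"yaw":0},{"translation":[0,0,0.03],"yaw":0},{"translation":[0,0,0.04],"yaw":0},{"translation":[0,0,0.05],"yaw":0}]' -1
```

```text
time: 28.7
ee_pos: [0.4663, -0.0684, 0.0776]
eef_rot: [0.769, -0.64, -0.0, 0.0]
ft_force: [-0.7, -0.1, -0.8]
width: 0.0541
finger_force: 63.9
time: 29.32
ee_pos: [0.4663, -0.0684, 0.0525]
eef_rot: [0.769, -0.639, -0.0, 0.0]
ft_force: [0.1, 0.7, -1.2]
width: 0.054
finger_force: 63.9
```

```bash
python3 -m pendant '[{"translation":[0,0,0.01],"yaw":0},{"translation":[0,0,0.02],"yaw":0},{"translation":[0,0,0.028],"yaw":0},{"translation":[0,0,0.032],"yaw":0},{"translation":[0,0,0.032],"yaw":0}]' -1 && python3 -m pendant '[{"translation":[0,0,0],"yaw":0},{"translation":[0,0,0],"yaw":0},{"translation":[0,0,0],"yaw":0},{"translation":[0,0,0],"yaw":0}]' 1 && python3 -m pendant '[{"translation":[0,0,-0.05],"yaw":0},{"translation":[0,0,-0.15],"yaw":0},{"translation":[0,0,-0.22],"yaw":0},{"translation":[0,0,-0.22],"yaw":0},{"translation":[0,0,-0.22],"yaw":0}]'
python3 - <<'E'
from h import *
cap("top","side")
for n,a in dict(C=(672,-221,1.748,.012),T=(405,-316,1.428,.008)).items():
    for c in("top","side"): print(n,c,*holes(c,*a))
plan(.6718,-.222,.147,1.747-np.pi/2)
E
```

```text
time: 29.95
ee_pos: [0.4664, -0.0684, 0.0369]
eef_rot: [0.769, -0.64, -0.0, -0.0]
ft_force: [-0.4, -0.1, -0.9]
width: 0.0541
finger_force: 63.9
time: 30.45
ee_pos: [0.4663, -0.0684, 0.0369]
eef_rot: [0.769, -0.64, -0.0, -0.0]
ft_force: [0.1, -0.2, 0.1]
width: 0.0856
finger_force: 0.0
time: 31.08
ee_pos: [0.4661, -0.0682, 0.1462]
eef_rot: [0.769, -0.64, -0.0, 0.0]
ft_force: [-0.6, -0.3, -0.6]
width: 0.0855
finger_force: 0.0
C top [ 676.7 -222.3] 1.755 90.4
C side [ 671.9 -221.2] 1.747 89.8
T top [ 406.8 -316.9] 1.429 90.1
T side [ 403.  -315.7] 1.428 89.8
row [ 0.3771 -0.3493 -0.0037] yaw 0.0022 j6 -0.1
```

```bash
python3 -m pendant '[{"translation":[0.378,-0.354,0],"yaw":0.0016},{"translation":[0.378,-0.354,0],"yaw":0.0016},{"translation":[0.378,-0.354,0],"yaw":0.0016},{"translation":[0.378,-0.354,0],"yaw":0.0016},{"translation":[0.378,-0.354,0],"yaw":0.0016}]' 1 && python3 -m pendant '[{"translation":[0,0,0.05],"yaw":0},{"translation":[0,0,0.1],"yaw":0},{"translation":[0,0,0.1],"yaw":0},{"translation":[0,0,0.1],"yaw":0}]' && python3 -c "
from h import *
plan(.6743,-.2218,.015,.178)"
```

```text
time: 31.8
ee_pos: [0.6751, -0.224, 0.1397]
eef_rot: [0.766, -0.642, -0.004, 0.003]
ft_force: [-1.3, 0.4, -2.3]
width: 0.0851
finger_force: 0.0
time: 32.3
ee_pos: [0.675, -0.222, 0.0982]
eef_rot: [0.767, -0.641, 0.001, -0.0]
ft_force: [-0.9, -0.1, 0.0]
width: 0.0853
finger_force: 0.0
row [-0.0007  0.0014  0.1665] yaw 0.0002 j6 0.22
```

```bash
python3 -m pendant '[{"translation":[0,0.0014,0.08],"yaw":0},{"translation":[0,0.0014,0.14],"yaw":0},{"translation":[0,0.0014,0.165],"yaw":0},{"translation":[0,0.0014,0.165],"yaw":0},{"translation":[0,0.0014,0.165],"yaw":0}]' 1 && python3 -c "
from h import *
plan(.6743,-.2218,.0015,.178)"
```

```text
time: 32.92
ee_pos: [0.6753, -0.2223, 0.0167]
eef_rot: [0.767, -0.641, 0.001, -0.001]
ft_force: [-0.2, 0.0, -0.1]
width: 0.0855
finger_force: 0.0
row [-0.0015  0.0018  0.0305] yaw 0.0001 j6 0.22
```

```bash
python3 -m pendant '[{"translation":[-0.001,0.002,0.015],"yaw":0},{"translation":[-0.001,0.002,0.029],"yaw":0},{"translation":[-0.001,0.002,0.029],"yaw":0},{"translation":[-0.001,0.002,0.029],"yaw":0}]' && python3 -m pendant '[{"translation":[0,0,0],"yaw":0},{"translation":[0,0,0],"yaw":0},{"translation":[0,0,0],"yaw":0},{"translation":[0,0,0],"yaw":0}]' -1 && python3 -m pendant '[{"translation":[0,0,-0.04],"yaw":0},{"translation":[0,0,-0.12],"yaw":0},{"translation":[0,0,-0.2],"yaw":0},{"translation":[0,0,-0.28],"yaw":0},{"translation":[0,0,-0.28],"yaw":0}]' -1 && python3 -c "
from h import *
plan(.4665,-.0682,.147,.183)"
```

```text
time: 33.42
ee_pos: [0.673, -0.2219, -0.0001]
eef_rot: [0.767, -0.641, -0.0, 0.0]
ft_force: [-0.8, -0.1, 0.6]
width: 0.0853
finger_force: 0.0
time: 33.92
ee_pos: [0.6735, -0.2219, 0.0007]
eef_rot: [0.767, -0.641, 0.001, -0.0]
ft_force: [0.5, 0.2, 4.0]
width: 0.054
finger_force: 64.4
time: 34.55
ee_pos: [0.6747, -0.2225, 0.1462]
eef_rot: [0.767, -0.641, 0.004, -0.002]
ft_force: [0.1, 0.1, -0.2]
width: 0.0539
finger_force: 63.9
row [-0.3775  0.3552 -0.0055] yaw -0.0016 j6 0.22
```

```bash
python3 -m pendant '[{"translation":[-0.07,0.065,0],"yaw":-0.0016},{"translation":[-0.14,0.13,0],"yaw":-0.0016},{"translation":[-0.22,0.206,0],"yaw":-0.0016},{"translation":[-0.3,0.282,0],"yaw":-0.0016},{"translation":[-0.36,0.338,0],"yaw":-0.0016}]' -1 && python3 -m pendant '[{"translation":[-0.017,0.017,0],"yaw":0},{"translation":[-0.017,0.017,0],"yaw":0},{"translation":[-0.017,0.017,0],"yaw":0},{"translation":[-0.017,0.017,0],"yaw":0}]' -1 && python3 -c "
from h import *
plan(.4665,-.0682,.110,.183)"
```

```text
time: 35.17
ee_pos: [0.4729, -0.0737, 0.1398]
eef_rot: [0.769, -0.639, -0.0, -0.0]
ft_force: [-0.3, 0.4, 0.7]
width: 0.0537
finger_force: 63.9
time: 35.67
ee_pos: [0.4652, -0.0682, 0.1394]
eef_rot: [0.768, -0.64, -0.0, 0.001]
ft_force: [-0.1, -0.5, -1.0]
width: 0.0536
finger_force: 63.9
row [ 0.0004 -0.0026  0.0589] yaw -0.0003 j6 -0.1
```

```bash
python3 -m pendant '[{"translation":[0,-0.0025,0.02],"yaw":0},{"translation":[0,-0.0025,0.04],"yaw":0},{"translation":[0,-0.0025,0.058],"yaw":0},{"translation":[0,-0.0025,0.058],"yaw":0},{"translation":[0,-0.0025,0.058],"yaw":0}]' -1 && python3 -c "
from h import *
plan(.4665,-.0682,.078,.183)"
```

```text
time: 36.3
ee_pos: [0.4663, -0.0676, 0.1111]
eef_rot: [0.769, -0.64, 0.0, -0.0]
ft_force: [-0.2, 0.5, -0.7]
width: 0.0541
finger_force: 63.9
row [ 0.0013 -0.0002  0.0663] yaw 0.0 j6 -0.1
```

```bash
python3 -m pendant '[{"translation":[0.001,0,0.02],"yaw":0},{"translation":[0.001,0,0.038],"yaw":0},{"translation":[0.001,0,0.048],"yaw":0},{"translation":[0.001,0,0.058],"yaw":0},{"translation":[0.001,0,0.066],"yaw":0}]' -1 && python3 -m pendant '[{"translation":[0,0,0.01],"yaw":0},{"translation":[0,0,0.02],"yaw":0},{"translation":[0,0,0.03],"yaw":0},{"translation":[0,0,0.04],"yaw":0},{"translation":[0,0,0.05],"yaw":0}]' -1 && python3 -m pendant '[{"translation":[0,0,0.004],"yaw":0},{"translation":[0,0,0.008],"yaw":0},{"translation":[0,0,0.008],"yaw":0}]' -1
```

```text
time: 36.92
ee_pos: [0.4662, -0.068, 0.0776]
eef_rot: [0.769, -0.64, -0.0, 0.0]
ft_force: [-0.5, 0.4, -1.6]
width: 0.0544
finger_force: 63.9
time: 37.55
ee_pos: [0.4662, -0.068, 0.0525]
eef_rot: [0.769, -0.64, -0.0, -0.0]
ft_force: [-0.8, -1.0, -0.9]
width: 0.054
finger_force: 63.9
time: 37.92
ee_pos: [0.4663, -0.068, 0.0489]
eef_rot: [0.769, -0.64, -0.0, 0.0]
ft_force: [0.4, -0.5, -1.7]
width: 0.054
finger_force: 63.9
```

```bash
python3 -m pendant '[{"translation":[0,0,0],"yaw":0},{"translation":[0,0,0],"yaw":0},{"translation":[0,0,0],"yaw":0},{"translation":[0,0,0],"yaw":0}]' 1 && python3 -m pendant '[{"translation":[0,0,-0.05],"yaw":0},{"translation":[0,0,-0.15],"yaw":0},{"translation":[0,0,-0.2],"yaw":0},{"translation":[0,0,-0.2],"yaw":0},{"translation":[0,0,-0.2],"yaw":0}]'
python3 - <<'E'
from h import *
cap("top","side")
for c in("top","side"): print(c,*holes(c,405,-316,1.428,.008))
plan(.4049,-.3163,.147,1.4285-np.pi/2)
E
```

```text
time: 38.42
ee_pos: [0.4663, -0.068, 0.0489]
eef_rot: [0.769, -0.64, -0.0, -0.0]
ft_force: [-0.4, 0.4, -0.3]
width: 0.0854
finger_force: 0.0
time: 39.05
ee_pos: [0.4659, -0.0679, 0.148]
eef_rot: [0.769, -0.64, -0.001, 0.0]
ft_force: [-0.8, 0.1, -1.2]
width: 0.0853
finger_force: 0.0
top [ 406.8 -316.9] 1.429 90.1
side [ 403.  -315.7] 1.428 89.8
row [0.4661 0.2099 0.0016] yaw 0.1035 j6 -0.1
```

```bash
python3 -m pendant '[{"translation":[0.466,0.21,0],"yaw":0.1035},{"translation":[0.466,0.21,0],"yaw":0.1035},{"translation":[0.466,0.21,0],"yaw":0.1035},{"translation":[0.466,0.21,0],"yaw":0.1035},{"translation":[0.466,0.21,0],"yaw":0.1035}]' 1 && python3 -m pendant '[{"translation":[0,0,0.05],"yaw":0},{"translation":[0,0,0.1],"yaw":0},{"translation":[0,0,0.1],"yaw":0},{"translation":[0,0,0.1],"yaw":0}]'
python3 - <<'E'
from h import *
plan(.4049,-.3163,.015,1.4285-np.pi/2)
cap("side","top")
for c in("top","side"): print(c,*holes(c,405,-316,1.428,.008))
c=proj("side",(.467,-.068,.06)).astype(int)
a=P["side"]["pixels"][c[1]-60:c[1]+60,c[0]-80:c[0]+80]
cv2.imwrite("pics/s2.png",cv2.resize(a,None,fx=4,fy=4,interpolation=2)[:,:,::-1])
E
```

```text
time: 39.78
ee_pos: [0.4032, -0.3192, 0.1473]
eef_rot: [-0.653, 0.757, 0.001, -0.001]
ft_force: [0.1, 0.6, 0.2]
width: 0.0856
finger_force: 0.0
time: 40.28
ee_pos: [0.4058, -0.3162, 0.0998]
eef_rot: [-0.655, 0.755, -0.0, -0.0]
ft_force: [0.5, 0.0, 0.3]
width: 0.0852
finger_force: 0.0
row [0.0004 0.0019 0.1695] yaw 0.0003 j6 0.13
top [nan nan] nan nan
side [ 402.6 -317.6] 1.428 89.9h.py:50: RuntimeWarning: invalid value encountered in scalar divide
  H.append(ctr+u*(k+(w*a).sum()/w.sum())+n*(w*b).sum()/w.sum())
h.py:50: RuntimeWarning: invalid value encountered in divide
  H.append(ctr+u*(k+(w*a).sum()/w.sum())+n*(w*b).sum()/w.sum())
```

View pics/s2.png

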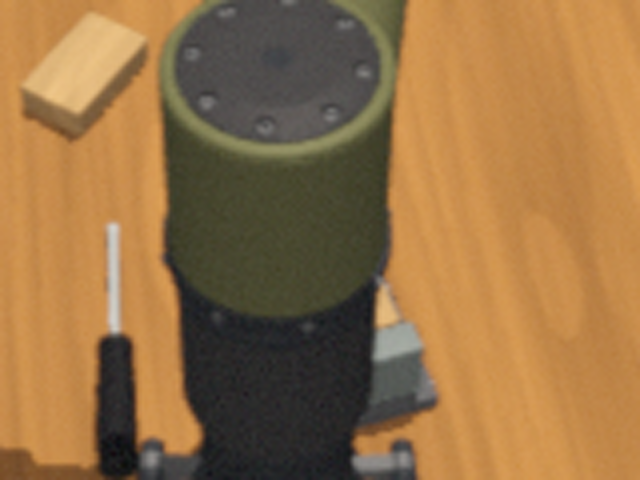

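The arm hides the stack in this view, so I'll grasp the template now and check the stack afterwards.

```bash
python3 -m pendant '[{"translation":[0,0.0019,0.08],"yaw":0},{"translation":[0,0.0019,0.14],"yaw":0},{"translation":[0,0.0019,0.17],"yaw":0},{"translation":[0,0.0019,0.17],"yaw":0},{"translation":[0,0.0019,0.17],"yaw":0}]' 1 && python3 -c "
from h import *
plan(.4049,-.3163,.000,1.4285-np.pi/2)"
```

```text
time: 41.0
ee_pos: [0.4055, -0.3166, 0.0156]
eef_rot: [-0.655, 0.755, -0.001, 0.0]
ft_force: [1.5, -0.0, 0.6]
width: 0.0852
finger_force: 0.0
row [-0.0004  0.0013  0.0312] yaw 0.0001 j6 0.13
```

```bash
python3 -m pendant '[{"translation":[0,0.001,0.015],"yaw":0},{"translation":[0,0.001,0.031],"yaw":0},{"translation":[0,0.001,0.031],"yaw":0},{"translation":[0,0.001,0.031],"yaw":0}]' && python3 -m pendant '[{"translation":[0,0,0],"yaw":0},{"translation":[0,0,0],"yaw":0},{"translation":[0,0,0],"yaw":0},{"translation":[0,0,0],"yaw":0}]' -1 && python3 -m pendant '[{"translation":[0,0,-0.04],"yaw":0},{"translation":[0,0,-0.12],"yaw":0},{"translation":[0,0,-0.2],"yaw":0},{"translation":[0,0,-0.28],"yaw":0},{"translation":[0,0,-0.28],"yaw":0}]' -1
python3 - <<'E'
from h import *
plan(.4665,-.0682,.147,.183)
cap("top")
print(holes("top",467,-68,1.754,.060))
c=proj("top",(.467,-.068,.06)).astype(int)
a=P["top"]["pixels"][c[1]-50:c[1]+50,c[0]-70:c[0]+70]
cv2.imwrite("pics/s3.png",cv2.resize(a,None,fx=5,fy=5,interpolation=2)[:,:,::-1])
E
```

```text
time: 41.5
ee_pos: [0.404, -0.3161, -0.0016]
eef_rot: [-0.655, 0.756, 0.0, -0.0]
ft_force: [0.3, -0.4, 0.5]
width: 0.0853
finger_force: 0.0
time: 42.0
ee_pos: [0.4045, -0.3163, -0.0008]
eef_rot: [-0.655, 0.755, -0.001, 0.0]
ft_force: [-0.3, 0.6, 5.6]
width: 0.0536
finger_force: 63.8
time: 42.62
ee_pos: [0.4052, -0.3166, 0.1413]
eef_rot: [-0.655, 0.756, -0.002, 0.001]
ft_force: [-0.5, -0.5, -2.7]
width: 0.0535
finger_force: 63.7
row [-0.5092 -0.0511 -0.0118] yaw -0.1035 j6 0.13
(array([nan, nan]), np.float64(nan), np.float64(nan))h.py:50: RuntimeWarning: invalid value encountered in scalar divide
  H.append(ctr+u*(k+(w*a).sum()/w.sum())+n*(w*b).sum()/w.sum())
h.py:50: RuntimeWarning: invalid value encountered in divide
  H.append(ctr+u*(k+(w*a).sum()/w.sum())+n*(w*b).sum()/w.sum())
```

View pics/s3.png

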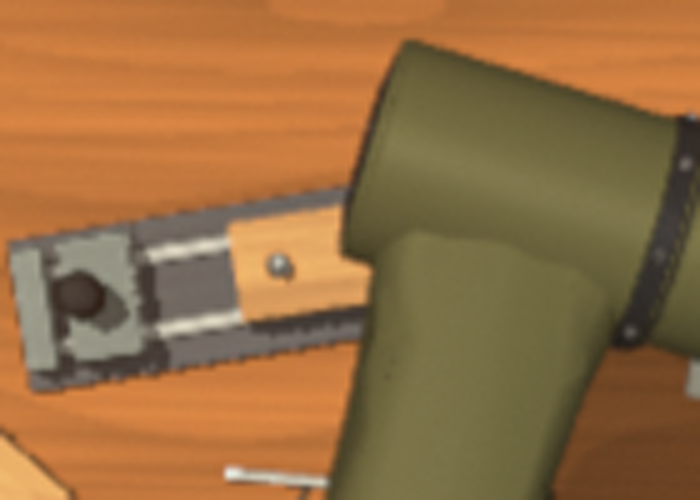

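The jaw is open at the left. The top blank lies flat, with pin_b showing at (280,265) in its hole. Next I'll carry the template over.

```bash
python3 -m pendant '[{"translation":[-0.09,-0.009,0],"yaw":-0.03},{"translation":[-0.18,-0.018,0],"yaw":-0.06},{"translation":[-0.28,-0.028,0],"yaw":-0.09},{"translation":[-0.38,-0.038,0],"yaw":-0.1035},{"translation":[-0.48,-0.048,0],"yaw":-0.1035}]' -1 && python3 -m pendant '[{"translation":[-0.02,0,0],"yaw":0},{"translation":[-0.03,0,0],"yaw":0},{"translation":[-0.03,0,0],"yaw":0},{"translation":[-0.03,0,0],"yaw":0}]' -1 && python3 -c "
from h import *
plan(.4665,-.0682,.110,.183)"
```

```text
time: 43.3
ee_pos: [0.4608, -0.0801, 0.136]
eef_rot: [0.769, -0.639, -0.001, 0.001]
ft_force: [0.7, 0.1, -1.4]
width: 0.0535
finger_force: 63.7
time: 43.8
ee_pos: [0.4588, -0.0679, 0.1381]
eef_rot: [0.768, -0.64, -0.0, 0.0]
ft_force: [0.1, 0.0, -1.4]
width: 0.0537
finger_force: 63.7
row [ 0.0034 -0.0151  0.0562] yaw -0.0004 j6 -0.11
```

```bash
python3 -m pendant '[{"translation":[0.003,-0.015,0],"yaw":0},{"translation":[0.003,-0.015,0.03],"yaw":0},{"translation":[0.003,-0.015,0.056],"yaw":0},{"translation":[0.003,-0.015,0.056],"yaw":0},{"translation":[0.003,-0.015,0.056],"yaw":0}]' -1 && python3 -c "
from h import *
plan(.4665,-.0682,.078,.183)"
```

```text
time: 44.42
ee_pos: [0.4667, -0.0673, 0.1105]
eef_rot: [0.769, -0.639, 0.0, 0.0]
ft_force: [0.6, 0.3, -1.5]
width: 0.0534
finger_force: 63.7
row [0.0017 0.0007 0.065 ] yaw 0.0 j6 -0.1
```

```bash
python3 -m pendant '[{"translation":[0.0015,0.0005,0.02],"yaw":0},{"translation":[0.0015,0.0005,0.038],"yaw":0},{"translation":[0.0015,0.0005,0.048],"yaw":0},{"translation":[0.0015,0.0005,0.058],"yaw":0},{"translation":[0.0015,0.0005,0.066],"yaw":0}]' -1 && python3 -m pendant '[{"translation":[0,0,0.01],"yaw":0},{"translation":[0,0,0.02],"yaw":0},{"translation":[0,0,0.03],"yaw":0},{"translation":[0,0,0.035],"yaw":0},{"translation":[0,0,0.035],"yaw":0}]' -1
```

```text
time: 45.05
ee_pos: [0.4666, -0.068, 0.0771]
eef_rot: [0.769, -0.64, -0.0, 0.0]
ft_force: [0.4, -0.6, -2.5]
width: 0.0539
finger_force: 63.7
time: 45.68
ee_pos: [0.4665, -0.068, 0.0598]
eef_rot: [0.769, -0.639, -0.0, 0.0]
ft_force: [0.4, -0.1, -0.8]
width: 0.0539
finger_force: 63.7
```

```bash
python3 -m pendant '[{"translation":[0,0,0],"yaw":0},{"translation":[0,0,0],"yaw":0},{"translation":[0,0,0],"yaw":0},{"translation":[0,0,0],"yaw":0}]' 1 && python3 -m pendant '[{"translation":[0,0,-0.05],"yaw":0},{"translation":[0,0,-0.15],"yaw":0},{"translation":[0,0,-0.25],"yaw":0.059},{"translation":[0,0,-0.25],"yaw":0.118},{"translation":[0,0,-0.25],"yaw":0.177}]' && python3 -c "
from h import *
plan(.4396,.085,.18,1.754)"
```

```text
time: 46.18
ee_pos: [0.4666, -0.068, 0.06]
eef_rot: [0.769, -0.64, 0.0, -0.0]
ft_force: [-0.4, -0.6, -0.2]
width: 0.0853
finger_force: 0.0
time: 46.8
ee_pos: [0.4668, -0.0679, 0.1856]
eef_rot: [-0.561, 0.828, -0.0, 0.001]
ft_force: [-0.0, -0.0, -0.3]
width: 0.0858
finger_force: 0.0
row [-0.2639  0.1637  0.0114] yaw 0.321 j6 -0.66
```

```bash
python3 -m pendant '[{"translation":[-0.264,0.164,0],"yaw":0.059},{"translation":[-0.264,0.164,0],"yaw":0.118},{"translation":[-0.264,0.164,0],"yaw":0.177},{"translation":[-0.264,0.164,0],"yaw":0.236},{"translation":[-0.264,0.164,0],"yaw":0.295}]' 0.18 && python3 -m pendant '[{"translation":[0,0,0],"yaw":0.026},{"translation":[0,0,0],"yaw":0.026},{"translation":[0,0,0],"yaw":0.026}]'
python3 - <<'E'
from h import *
plan(.4396,.085,.075,1.754)
cap("side")
c=proj("side",(.467,-.068,.06)).astype(int)
a=P["side"]["pixels"][c[1]-60:c[1]+60,c[0]-80:c[0]+80]
cv2.imwrite("pics/s4.png",cv2.resize(a,None,fx=4,fy=4,interpolation=2)[:,:,::-1])
E
```

```text
time: 47.42
ee_pos: [0.4381, 0.0857, 0.185]
eef_rot: [-0.171, 0.985, 0.0, 0.0]
ft_force: [-0.4, 0.8, -0.4]
width: 0.0507
finger_force: 0.0
time: 47.8
ee_pos: [0.4383, 0.0848, 0.1849]
eef_rot: [-0.133, 0.991, 0.0, 0.0]
ft_force: [-0.5, 0.4, 0.1]
width: 0.0499
finger_force: 0.0
row [-2.600e-03 -2.000e-04  2.198e-01] yaw 0.0267 j6 -1.95
```

View pics/s4.png

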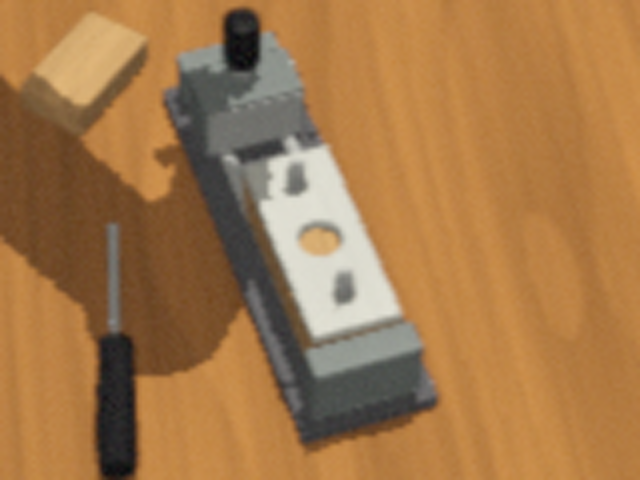

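The template lies flush on the stack, with the pins through at (296,180) and (343,287) and the jaw open behind it. I'll grip the knob and close the jaw.

```bash
python3 -m pendant '[{"translation":[0,0,0.06],"yaw":0.0267},{"translation":[0,0,0.14],"yaw":0.0267},{"translation":[0,0,0.19],"yaw":0.0267},{"translation":[0,0,0.218],"yaw":0.0267},{"translation":[0,0,0.218],"yaw":0.0267}]' 0.18 && python3 -m pendant '[{"translation":[0,0,0],"yaw":0},{"translation":[0,0,0],"yaw":0},{"translation":[0,0,0],"yaw":0},{"translation":[0,0,0],"yaw":0}]' -1 && python3 -m pendant '[{"translation":[0,-0.02,0],"yaw":0},{"translation":[0,-0.045,0],"yaw":0},{"translation":[0,-0.07,0],"yaw":0},{"translation":[0,-0.09,0],"yaw":0},{"translation":[0,-0.104,0],"yaw":0}]' -1 && python3 -m pendant '[{"translation":[0,-0.004,0],"yaw":0},{"translation":[0,-0.008,0],"yaw":0},{"translation":[0,-0.01,0],"yaw":0},{"translation":[0,-0.01,0],"yaw":0}]' -1
```

```text
time: 48.48
ee_pos: [0.438, 0.0846, 0.0755]
eef_rot: [-0.091, 0.996, -0.0, -0.001]
ft_force: [0.2, 0.4, 0.5]
width: 0.0504
finger_force: 0.0
time: 48.98
ee_pos: [0.439, 0.0852, 0.0775]
eef_rot: [-0.091, 0.996, 0.0, 0.001]
ft_force: [-1.9, 0.6, 5.0]
width: 0.0243
finger_force: 58.8
time: 49.6
ee_pos: [0.4487, 0.0344, 0.0775]
eef_rot: [-0.091, 0.996, 0.001, 0.002]
ft_force: [-0.2, 4.8, 5.6]
width: 0.0246
finger_force: 59.0
time: 50.1
ee_pos: [0.4497, 0.0296, 0.0775]
eef_rot: [-0.091, 0.996, 0.001, 0.002]
ft_force: [0.4, 2.3, 5.2]
width: 0.0246
finger_force: 58.9
```

```bash
python3 -m pendant '[{"translation":[0,-0.003,0],"yaw":0},{"translation":[0,-0.003,0],"yaw":0},{"translation":[0,-0.003,0],"yaw":0}]' -1 && python3 -m pendant '[{"translation":[0,-0.002,0],"yaw":0},{"translation":[0,-0.002,0],"yaw":0},{"translation":[0,-0.002,0],"yaw":0}]' -1
```

```text
time: 50.48
ee_pos: [0.4499, 0.0284, 0.0775]
eef_rot: [-0.091, 0.996, 0.001, 0.002]
ft_force: [-0.3, 4.2, 6.8]
width: 0.025
finger_force: 59.0
time: 50.85
ee_pos: [0.45, 0.0281, 0.0775]
eef_rot: [-0.091, 0.996, 0.002, 0.002]
ft_force: [-2.9, 7.0, 6.7]
width: 0.0245
finger_force: 59.2
```

```bash
python3 -m pendant '[{"translation":[0,-0.003,0],"yaw":0},{"translation":[0,-0.003,0],"yaw":0},{"translation":[0,-0.003,0],"yaw":0}]' -1
```

```text
time: 51.22
ee_pos: [0.45, 0.0279, 0.0775]
eef_rot: [-0.092, 0.996, 0.003, 0.002]
ft_force: [-5.0, 13.1, 7.4]
width: 0.0242
finger_force: 59.5
```

```bash
python3 -m pendant '[{"translation":[0,0.004,0],"yaw":0},{"translation":[0,0.004,0],"yaw":0}]' -1 && python3 -m pendant '[{"translation":[0,0,0],"yaw":0},{"translation":[0,0,0],"yaw":0},{"translation":[0,0,0],"yaw":0}]' 0.18 && python3 -m pendant '[{"translation":[0,0,-0.05],"yaw":0},{"translation":[0,0,-0.12],"yaw":0},{"translation":[0,0,-0.24],"yaw":0},{"translation":[0,0,-0.34],"yaw":0},{"translation":[0,0,-0.34],"yaw":0}]' && python3 -m pendant '[{"translation":[0.1,0.12,0],"yaw":0},{"translation":[0.2,0.24,0],"yaw":0},{"translation":[0.25,0.3,0],"yaw":0},{"translation":[0.25,0.3,0],"yaw":0}]'
python3 - <<'E'
from h import *
cap("side","top")
for r in plates("finished","top",.018)+plates("finished","side",.018): print(*r)
b=[]
for k,z in(("side",.06),("top",.06)):
    c=proj(k,(.467,-.03,z)).astype(int); b.append(cv2.resize(P[k]["pixels"][c[1]-60:c[1]+60,c[0]-65:c[0]+65],None,fx=3,fy=3,interpolation=2))
c=proj("top",(.438,.38,.02)).astype(int); b.append(cv2.resize(P["top"]["pixels"][c[1]-60:c[1]+60,c[0]-65:c[0]+65],None,fx=3,fy=3,interpolation=2)[:,:])
a=np.hstack(b); cv2.imwrite("pics/end.png",cv2.resize(a,(800,int(a.shape[0]*800/a.shape[1])))[:,:,::-1])
E
```

```text
time: 51.48
ee_pos: [0.45, 0.0279, 0.0775]
eef_rot: [-0.091, 0.996, 0.001, 0.002]
ft_force: [-0.9, 5.6, 6.5]
width: 0.0246
finger_force: 59.4
time: 51.85
ee_pos: [0.4487, 0.0264, 0.0755]
eef_rot: [-0.091, 0.996, -0.0, -0.0]
ft_force: [0.7, -0.2, 0.3]
width: 0.0504
finger_force: 0.0
time: 52.48
ee_pos: [0.4504, 0.0268, 0.2503]
eef_rot: [-0.091, 0.996, 0.001, 0.004]
ft_force: [0.2, -0.2, -0.9]
width: 0.0509
finger_force: 0.0
time: 52.98
ee_pos: [0.2964, 0.1544, 0.2452]
eef_rot: [-0.095, 0.995, 0.001, -0.0]
ft_force: [0.0, -0.1, 0.1]
width: 0.0502
finger_force: 0.0
[172. 236.] 0.69 [436.4 377.3] 1.542 [ 58.  142.3] [226. 169. 101.]
[294. 156.] 0.76 [434.  374.1] 1.552 [ 55.5 152.4] [197. 158. 104.]
```

View pics/end.png

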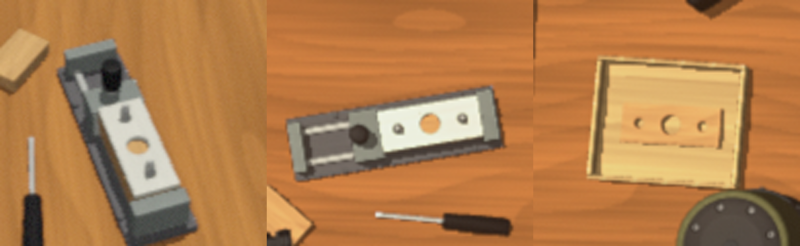

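The pictures show the jaw shut against the stack (left and middle), the template on top, and the finished plate flat in the tray (right). I'm handing it in.

```bash
python3 -c "
from rig import robot; print(robot.hand_in())"
```

```text
the job is handed in; nothing more can be done
None
```

The job is handed in, with no verdict returned: the finished plate lies flat in the tray, all three blanks and the aluminium template are on the pins, the jaw is closed against the stack (about 1 mm by my estimate), and the robot never went near the tape measure or pencil.

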